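# Load the beta counter's sample wheel and start with the blank

## Robot

A 6-joint arm with a two-finger parallel gripper is mounted at the origin on a cart in front of the work surface, level with it; the furniture and walls round the work are solid. World frame = base frame: x ahead of the robot, y to its left, z up, the work surface at z = 0. Lengths are in m, angles in rad, forces in N, time in s.
With the tool pointing down it reaches from about 0.25 to 0.725 m from the base axis. Payload 4 kg.
Tool frame: the origin (TCP) lies midway between the tips of the shut fingers; the grasp point (between the pads) lies 19 mm behind it; z points along the fingers, y is the direction in which the jaws open and shut (so a half turn about z gives the same grasp; the last joint's range is limited). The gripper opens to 85 mm and grips with 20 to 120 N. Pads are 22 mm wide; open, the fingers measure 114 mm over their backs; the gripper's body (76 mm by 85 mm) begins 54 mm behind the grasp point. The pads swing forward as they close: fully open they stand 13 mm farther back than shut.
Start: joints at [1.217, 0.241, 0.005, 1.335, 0, 1.571], TCP at [0.173, 0.469, 0.195] pointing down, gripper open.
Joint ranges: [-2.72, 2.72], [-1.05, 1.87], [-1.09, 1.28], [-1.99, 2.15], [-1.42, 1.44], [-3.14, 3.14]. Speed limits (rad/s): [2.79, 2.79, 3.14, 3.14, 3.14, 3.14].

## Interface

Orientations are given as a unit quaternion [x, y, z, w].
In Python, from workcell import bot gives the robot as it stands.
- The arm moves only by the shell command python3 -m inch 'ROWS'. ROWS is JSON, a list of rows, each a list of 5 numbers: the shift along the tool's x, y, z scaled (see below), then the turn about the tool's z scaled (see below), then the closure, from 0 (fully open) to 1 (shut). A call has 1 to 10 rows; each row is the pose to reach, as a shift and turn from the pose commanded when the call began, along the tool's axes at that moment; what a row does not reach only later rows make up. The controller multiplies each number of a shift by 100 cm and each number of a turn by 120 degrees. A row lasts 1/8 s, in which the tool goes at most 62.5 mm and 10.7 degrees, less where a joint would pass 70% of its speed; a pose out of reach is approached as far as the arm can. A call with a number of a shift or a turn outside -1 to 1 is refused whole. A call with a gripper value outside its range is refused whole. The fingers move at their own pace and stop on an object; the grip force is fixed at half the most. Time passes only in rows, so rows that repeat a pose let the fingers close. It gives the time, the measured TCP pose, the force and the opening at its end, in the units of the state.
- bot.get_obs(): the state, without advancing time (a new reading comes with each control period).
- bot.camera(name): name is "scene" or "top" or "wrist"; returns the picture (420x560x3 uint8, red, green, blue); there is no depth.
- bot.calibration(name): a dict with "intrinsics" (3x3 intrinsics, pixels), "xyz" and "attitude" of the camera in the world; the wrist camera has in their place "tool_from_camera" (4x4, takes a point from camera to tool coordinates, whose origin is the TCP and whose axes are the flange's). Camera axes: x right, y down, z forward; pixel columns grow to the right and rows downward; lengths in m; the calibration is good to about 2 mm. A picture is of the moment at which its call begins: read the wrist's pose just before it. calibration takes no time and is no camera call.
- bot.job_done(): hands the job in, once; it reports no verdict.
Trained networks look in the newest picture that a camera, given by its name, has taken for a name from the list of things; names that differ only in an ending like _2 or _b are one class to them, and where a whole thing is asked for, a point or a joint stands for the part that bears it (a point fixed in the world has none). Each returns a list of dicts, best first, with "score" (0 to 1); they miss things now and then, are a little off and sometimes report something else, mostly with a low value. They report only what shows in the picture. A call takes as long as a camera call. They do not tell look-alikes from the thing itself.
- bot.masks_of(camera, target): "pixels" (420x560 bool, what is visible of it) and "extent" ([left, top, width, height] as shares, 0 to 1, of the picture: columns of its width, rows of its height, round what is visible of it).
- bot.spot_point(camera, target): "point" ([column, row] as shares, 0 to 1, of the picture: columns of its width, rows of its height: a listed point, or the origin of a listed thing).
The state is a dict: "clock": time; "joint_pos": joint angles; "joint_vel": joint speeds; "tau": joint torques, N m; "eef_pos": TCP position; "tool_rot": TCP orientation; "ft_force": force on the tool from outside, world axes, zero at the start; "ft_torque": the same for the moment, N m; "grip_width": finger opening in m.
Only numpy, scipy, OpenCV 4.12 (cv2) and the standard library are available. Lean on these libraries where they do the work, as an engineer would, in place of code of your own. Each camera call takes 0.05 s, during which the arm holds its last target.

## Task

Load the beta counter for a run: one at a time, stand each counting pot from the bench on the loading tray and push it through the low tunnel fully home into an empty pocket of the wheel with the yellow push stick, never with the fingers; the blue-lidded blank goes in before any white-lidded sample, and the ratchet lever, swung fully over and back, brings up the next pocket. With every pot in, ratchet on until the blank stands under the counting head, then, with the stick out of the way, swing the red shutter down until its bar rests in the catch. Leave the timer, the tweezers and the amber vials where they are.

Things in the scene. Friction and masses are not known exactly. Their poses are not given: they have to be found in the camera images.
- counter: fixed counter: white round base (radius 108 mm) under a clear shield, with a straight loading tray. Origin on the worktop under the wheel's axis, z up, +y from the axis out along the middle of tunnel and tray, x = +y turned 90 degrees clockwise seen from above. All its floors are 10 mm up. The clear lid reaches 95 mm from the axis, its top 54 mm up
- tunnel_mouth (a point): fixed point on the floor (10 mm up) at the outer end of the tunnel, counter y = 131 mm. Inside, the tunnel is 40 mm wide and 36 mm high and leads straight to the pocket at the port; its roof's top is 52 mm up. Axes as the counter's
- tray_spot (a point): fixed point on the floor (10 mm up) in the middle of the open tray, counter y = 205 mm: a good place to stand a pot. Rails 6 mm high and 5 mm thick funnel from 42 mm apart at y = 143 mm to 64 mm apart at y = 188 mm, then run parallel to an end stop, equally high, at y = 430 mm. Axes as the counter's: +y points away from the wheel
- wheel (a joint): angle of the blue sample wheel under the clear lid, rad, 0 at the start, grows counter-clockwise from above; it cannot turn back. Six pockets, 60 degrees (1.047 rad) apart; at multiples of 1.047 one faces the port and one is under the counting head. One notch is 30 degrees (0.5236 rad): two full lever swings bring the next pocket, eight carry a pot from port to head
- lever (a joint): angle of the ratchet lever about the wheel's axis, rad: 0 at the back stop, 0.68 at the forward stop, growing counter-clockwise from above. Swinging it to the forward stop (0.66 or more) turns the wheel one notch, and a holding pawl drops in; back at the back stop (0.02 or less) its pawl has taken the next tooth, the wheel staying. It stays where left; the knob takes 1 to 2 N. Starts at 0
- lever_knob (a point): middle of the upright black knob at the lever's end: 19 mm diameter (narrower at its ends), 40 mm high; this point is 98 mm above the worktop and 112 mm from the wheel's axis, 20 mm above the flat steel bar. With the lever at 0 it lies 160.5 degrees counter-clockwise from the counter's +x. Its x axis points along the lever, away from the wheel's axis
- wheel_axis (a point): fixed point on the wheel's axis, 26 mm above the worktop
- port_pocket (a point): fixed point: where the middle of a pot stands when pushed home into the pocket at the port, 61.5 mm from the wheel's axis, 26 mm above the worktop. The pot then bears on the wheel's hub. Pockets are 40 mm wide
- head_spot (a point): fixed point: where the middle of a pot stands under the counting head, 61.5 mm from the wheel's axis, 240 degrees counter-clockwise on from the port, 26 mm above the worktop. The head is the dark cylinder on the lid above it, 68 mm wide at its foot, its top 114 mm up
- shutter (a joint): angle of the shutter, a steel bar with a red port plate hinged at the tunnel mouth; rad, 0 closed with the bar in its catch, open at the start (1.55 to 1.75, upright). Hinge axis level, along counter y, at counter x = -42 mm, y = 136 mm, 30 mm up; closing swings the tip over to counter +x and down. It stays where left; closing takes about 1 N at the tip
- shutter_tip (a point): middle of the black grip (16 mm diameter, 18 mm long along the hinge axis) at the tip of the shutter bar, 103 mm from the hinge axis. The bar is 12 mm deep and 6 mm thick. Closed, this point lies 30 mm above the worktop
- stick_grip (a point): middle of the yellow push stick's handle (84 mm long, 16 mm wide, 34 mm high), the place to grip it, 28 mm above the stick's underside. x points along the stick to its nose. The stick stands level on its nose and a runner under the handle, 24 mm wide and 12 mm high; 195 mm long in all, 45 mm of it behind this point; about 120 g
- stick_nose (a point): middle of the stick's shallow V-shaped nose, which bears on a pot: 146.5 mm ahead of stick_grip, 9 mm above the underside; the nose is 25 mm wide and 18 mm high. While it pushes a pot this point is about 19 mm behind the pot's middle
- blank_mid (a point): middle of the blank: counting pot with a blue screw lid, a closed upright cylinder of 34 mm diameter, 32 mm high, about 45 g, bottom-heavy; this point is half-way up
- sample1_mid (a point): middle of a sample: counting pot like the blank (34 mm diameter, 32 mm high) with a white lid. Two or all three of the samples are there; a missing one is absent all along
- sample2_mid (a point): middle of another white-lidded sample pot, same size
- sample3_mid (a point): middle of another white-lidded sample pot, same size
- timer: grey bench timer, 72 x 72 x 19 mm, to be left alone; origin under its middle
- tweezers: steel tweezers, 124 mm long, 9 mm high, to be left alone
- vial_a: small amber vial with a black cap, 22 mm diameter, 44 mm high, to be left alone; origin under its middle
- vial_b: another amber vial, same size, to be left alone
Mind the look-alikes: they are no part of the job. Leave any brown, green or turquoise look-alike of the part that bears sample1_mid alone.

How it is judged:
On the way, in this order (a step that is already met when the one before it is completed fails the run):
1. the blank stands in a pocket of the wheel while every sample is still outside the shield (horizontal distance between blank_mid and wheel_axis below 0.074 m and horizontal distance between each of sample1_mid, sample2_mid, sample3_mid and wheel_axis above 0.11 m), for 0.2 s.
2. every pot stands in a pocket of the wheel and the blank under the counting head, the shutter still open (horizontal distance between each of blank_mid, sample1_mid, sample2_mid, sample3_mid and wheel_axis below 0.074 m and horizontal distance between blank_mid and head_spot below 0.014 m and value of joint shutter above 0.3 rad), for 0.2 s.
At the end, for the whole second after the job is handed in: the blank stands upright within 14 mm of the spot under the counting head, every sample present stands upright in a pocket (its middle within 74 mm of the wheel's axis), the stick is out of the tunnel, and the shutter bar is down in its catch (within 0.06 rad), all at rest (horizontal distance between blank_mid and head_spot below 0.014 m and horizontal distance between each of sample1_mid, sample2_mid, sample3_mid and wheel_axis below 0.074 m and angle between each of blank_mid, sample1_mid, sample2_mid, sample3_mid's own z axis and vertical below 0.2 rad and value of joint shutter below 0.06 rad and horizontal distance between stick_nose and wheel_axis above 0.135 m and linear speed of blank below 0.02 m/s); the robot touches nothing.
It fails at once if a pot inside the tunnel or the shield is touched by the fingers ((horizontal distance between blank_mid and wheel_axis below 0.115 m and contact force between the fingers and blank above 0.5 N) or (horizontal distance between sample1_mid and wheel_axis below 0.115 m and contact force between the fingers and sample1 above 0.5 N) or (horizontal distance between sample2_mid and wheel_axis below 0.115 m and contact force between the fingers and sample2 above 0.5 N) or (horizontal distance between sample3_mid and wheel_axis below 0.115 m and contact force between the fingers and sample3 above 0.5 N)).
It fails at once if the timer, the tweezers or an amber vial is moved more than 40 mm (distance of any of timer, tweezers, vial_a, vial_b from where it was at the start of the episode above 0.04 m).
Of sample1, sample2, sample3 only 2 to 3 are there at a start; the rules pass over those that are not, and their reading is None.
At some moment in a run one of blank, sample1, sample2, sample3, stick may be knocked a few centimetres aside while the robot is not near it.
It also fails if it takes over 210 s, if anything falls off the work surface, if the arm or the gripper's body presses on something with over 40 N, if the wrist force passes 120 N, or if a joint passes its speed limit or range.

## Working session

There is one attempt and no reset: what is moved stays moved. The work goes in short steps, Python scripts to look and compute and a shell command to move; the robot and the scene stay as the last step left them, time stands still between calls to the robot, and variables do not carry over. Pictures are saved under pics/ and viewed, and the job is handed in when it is done.

```bash
ls; mkdir -p pics; python3 - <<'E'
from workcell import bot
import cv2
print(bot.get_obs())
for c in ["scene","top","wrist"]:
    im=bot.camera(c); cv2.imwrite(f"pics/{c}0.png",im[:,:,::-1]); print(c,bot.calibration(c))
E
```

```text
pics
{'clock': 0.0, 'joint_pos': array([1.21702307e+00, 2.41404275e-01, 3.71423325e-03, 1.33520351e+00,
       1.76101009e-05, 1.57080935e+00]), 'joint_vel': array([ 0.00084747, -0.00094407, -0.00075303, -0.00074732, -0.0002895 ,
       -0.00182004]), 'tau': array([-6.67763088e-04, -3.72317970e+01,  2.52406883e+01,  1.70331012e-02,
       -1.26569739e-04, -9.48251653e-06]), 'eef_pos': array([0.17296675, 0.46836783, 0.19421358]), 'tool_rot': array([ 1.75971961e-01,  9.84394621e-01, -1.03070170e-03, -1.93180630e-04]), 'ft_force': array([-0.08303166, -0.09584468, -0.40432889]), 'ft_torque': array([-0.02545511, -0.01781263, -0.0626549 ]), 'grip_width': 0.08524105192911423}
scene {'intrinsics': array([[384.46285147,   0.        , 277.30559846],
       [  0.        , 384.46285147, 208.2847587 ],
       [  0.        ,   0.        ,   1.        ]]), 'xyz': array([-0.26792487,  0.43085471,  0.66411686]), 'attitude': array([-0.4306779 ,  0.75913189, -0.41971302,  0.24915114])}
top {'intrinsics': array([[452.17067149,   0.        , 275.80969691],
       [  0.        , 452.17067149, 212.34357657],
       [  0.        ,   0.        ,   1.        ]]), 'xyz': array([ 0.33492249, -0.02677274,  1.26913068]), 'attitude': array([-0.70393505,  0.70518218, -0.05406035,  0.06535296])}
wrist {'intrinsics': array([[335.00612033,   0.        , 278.68263251],
       [  0.        , 335.00612033, 215.6746884 ],
       [  0.        ,   0.        ,   1.        ]]), 'tool_from_camera': array([[-6.30584198e-05, -9.60254391e-01, -2.79126316e-01,
         7.10694591e-02],
       [ 9.99999989e-01, -2.31847408e-05, -1.46153077e-04,
         2.81315405e-04],
       [ 1.33872663e-04, -2.79126322e-01,  9.60254382e-01,
        -1.79937406e-01],
       [ 0.00000000e+00,  0.00000000e+00,  0.00000000e+00,
         1.00000000e+00]])}
```

View pics/top0.png

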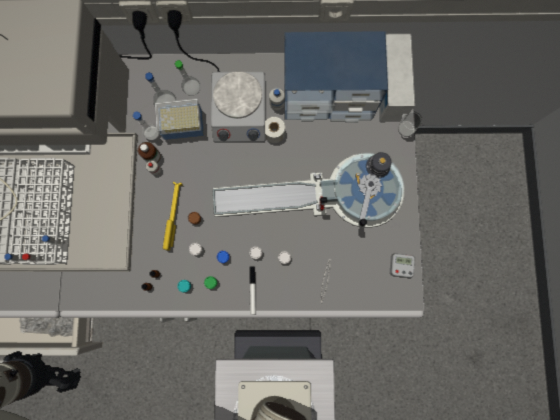

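View pics/scene0.png

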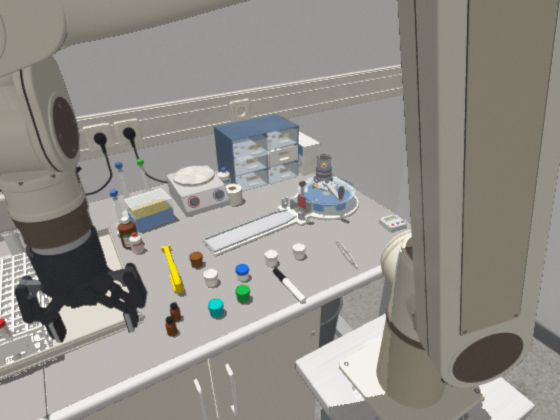

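View pics/wrist0.png

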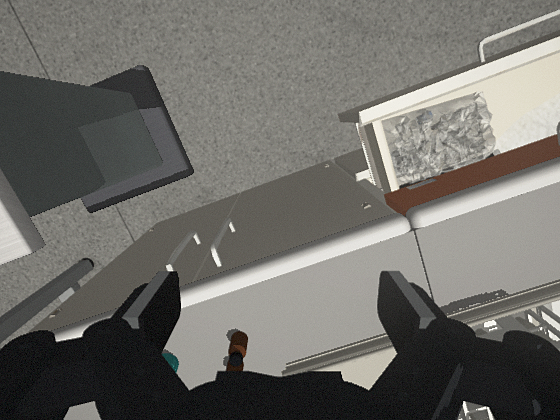

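The top view shows the counter at (368,188) with its tray running left to (215,200), and the stick at (172,215). The blank is at (223,257). White pots are at (195,249), (256,253) and (285,258). The look-alikes are brown (194,218), turquoise (184,286) and green (210,283).

```bash
cat > h.py <<'E'
from workcell import bot
import cv2, numpy as np
from scipy.spatial.transform import Rotation as R
def cam(c):
    k=bot.calibration(c); K=k["intrinsics"]
    if c=="wrist":
        o=bot.get_obs(); T=np.eye(4); T[:3,:3]=R.from_quat(o["tool_rot"]).as_matrix(); T[:3,3]=o["eef_pos"]
        T=T@k["tool_from_camera"]; return K,T[:3,:3],T[:3,3]
    return K,R.from_quat(k["attitude"]).as_matrix(),np.array(k["xyz"])
def unproj(c,px,z,C=None):
    K,Rm,t=C or cam(c); d=Rm@np.linalg.solve(K,[px[0],px[1],1.]); return t+d*(z-t[2])/d[2]
def proj(c,p,C=None):
    K,Rm,t=C or cam(c); q=K@(Rm.T@(np.asarray(p)-t)); return q[:2]/q[2]
def snap(c,name,crop=None,scale=1):
    C=cam(c); im=bot.camera(c)[:,:,::-1]
    o=im
    if crop: x,y,w,h=crop; o=im[y:y+h,x:x+w]
    cv2.imwrite(f"pics/{name}.png",cv2.resize(o,None,fx=scale,fy=scale,interpolation=cv2.INTER_CUBIC)); return im,C
def spots(c,t,z,C=None,n=6,s=.2):
    r=[]
    for d in bot.spot_point(c,t)[:n]:
        if d["score"]<s: continue
        px=np.array(d["point"])*[560,420]; r.append((round(d["score"],2),px.round(1),unproj(c,px,z,C).round(4)))
    return r
E
python3 - <<'E'
from h import *
for c in ["top","scene"]:
    im,C=snap(c,c+"1",)
    for t,z in [("counter",0),("tunnel_mouth",.01),("tray_spot",.01),("wheel_axis",.026),("lever_knob",.098),("port_pocket",.026),("head_spot",.026),("shutter_tip",.133),("stick_grip",.028),("stick_nose",.009),("blank_mid",.016),("sample1_mid",.016),("timer",0),("tweezers",0),("vial_a",0)]:
        print(c,t); [print("   ",*r) for r in spots(c,t,z,C)]
E
```

```text
top counter
    0.73 [320.3 198.5] [ 0.5914 -0.1337  0.    ]
top tunnel_mouth
    0.85 [317.8 192.7] [ 0.6062 -0.126   0.01  ]
    0.7 [320.4 281.1] [ 0.3577 -0.1291  0.01  ]
top tray_spot
    0.6 [295.2 197.2] [ 0.5934 -0.0617  0.01  ]
top wheel_axis
    0.98 [366.4 188. ] [ 0.6157 -0.2612  0.026 ]
    0.22 [361.8 224.5] [ 0.5123 -0.245   0.026 ]
top lever_knob
    0.82 [363.4 225.7] [ 0.4988 -0.2363  0.098 ]
    0.64 [366.2 188.7] [ 0.5975 -0.2469  0.098 ]
top port_pocket
    0.68 [344.5 193.8] [ 0.5993 -0.1994  0.026 ]
    0.52 [295.4 198.4] [ 0.5866 -0.0618  0.026 ]
top head_spot
    0.97 [377.8 170.2] [ 0.667  -0.2949  0.026 ]
top shutter_tip
    0.38 [327.1 199.4] [ 0.562  -0.1398  0.133 ]
top stick_grip
    0.66 [167.8 231.1] [0.495 0.293 0.028]
top stick_nose
    0.63 [175.6 186. ] [0.6275 0.2806 0.009 ]
top blank_mid
top sample1_mid
    0.71 [183.2 287.5] [0.3406 0.2475 0.016 ]
    0.61 [193.4 217.1] [0.536  0.2252 0.016 ]
    0.59 [197.3 249.2] [0.4456 0.2117 0.016 ]
    0.54 [209.6 279. ] [0.3635 0.1754 0.016 ]
top timer
    0.73 [402.4 265. ] [ 0.402  -0.3584  0.    ]
top
[... 1038 characters left out ...]
 0.71 [212.9 277.6] [0.434  0.2156 0.028 ]
    0.61 [324.7 201.7] [ 0.5851 -0.2336  0.028 ]
scene stick_nose
    0.65 [164.3 245.5] [0.6533 0.2759 0.009 ]
    0.23 [328.9 191.1] [ 0.6615 -0.309   0.009 ]
scene blank_mid
    0.66 [241.3 269.2] [0.439  0.1369 0.016 ]
scene sample1_mid
    0.69 [195.3 263. ] [0.5247 0.2295 0.016 ]
    0.67 [243.8 294.4] [0.354  0.1713 0.016 ]
    0.57 [299.7 183.3] [ 0.7534 -0.2474  0.016 ]
    0.49 [216.  307.9] [0.3483 0.2444 0.016 ]
scene timer
    0.66 [389.2 228.9] [ 0.3903 -0.3315  0.    ]
scene tweezers
    0.69 [344.4 254.4] [ 0.3642 -0.1397  0.    ]
scene vial_a
    0.74 [174.2 318.3] [0.3832 0.3333 0.    ]
    0.69 [169.6 332.7] [0.3484 0.3545 0.    ]
```

```bash
python3 - <<'E'
from h import *
snap("top","c1",(140,140,280,170),2.8)
E
```

```text
(no output)
```

View pics/c1.png

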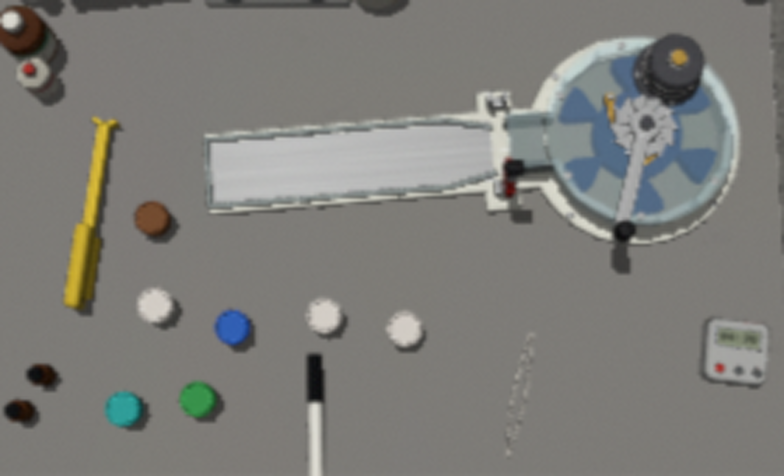

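```bash
cat >> h.py <<'E'
def white_pots():
    pass
E
python3 - <<'E'
from h import *
im,C=snap("top","t2")
# tray corners
for px in [(213.2,188.2),(214.6,215.7)]: print("traycorner",unproj("top",px,.016,C).round(4))
hsv=cv2.cvtColor(np.ascontiguousarray(im),cv2.COLOR_BGR2HSV)
y=cv2.inRange(hsv,(22,120,100),(35,255,255)); y[:150]=0;y[260:]=0; y[:,300:]=0
# pots
for nm,(u,v) in dict(s_a=(195,249),s_b=(256,253),s_c=(285,258),blank=(223,257)).items():
    w=im[v-10:v+11,u-10:u+11].astype(float)
    m=(w.min(2)>150) if nm!="blank" else ((w[:,:,0]>120)&(w[:,:,2]<90))
    ys,xs=np.nonzero(m); c=(u-10+xs.mean(),v-10+ys.mean()); print(nm,m.sum(),np.round(c,1),unproj("top",c,.032,C).round(4))
ys,xs=np.nonzero(y); pts=np.c_[xs,ys].astype(float); print(len(pts),cv2.minAreaRect(pts.astype(np.float32)))
m=pts.mean(0);d=np.linalg.svd(pts-m)[2][0];pr=(pts-m)@d
for t in (pr.min(),pr.max()): print(m+d*t,unproj("top",m+d*t,.02,C).round(4))
o=bot.get_obs(); print(R.from_quat(o["tool_rot"]).as_matrix().round(3))
E
```

```text
traycorner [0.6191 0.1713 0.016 ]
traycorner [0.5398 0.1656 0.016 ]
s_a 109 [194.5 248.5] [0.4462 0.2165 0.032 ]
s_b 102 [255.2 252.2] [0.4356 0.0493 0.032 ]
s_c 105 [283.8 256.8] [ 0.423  -0.0288  0.032 ]
blank 114 [222.3 256.3] [0.4245 0.1396 0.032 ]
353 ((171.3150177001953, 215.79769897460938), (8.054186820983887, 67.91963958740234), 9.688787460327148)
[177.49713527 182.31833977] [0.6357 0.2729 0.02  ]
[164.50182786 249.0976561 ] [0.4457 0.3022 0.02  ]
[[-0.938  0.346 -0.   ]
 [ 0.346  0.938 -0.   ]
 [-0.    -0.    -1.   ]]
```

```bash
cat >> h.py <<'E'
def plan(p,yaw=None):
    "p world TCP, yaw = angle (deg) of tool y from world x; prints tool-axes shift in m and turn units"
    o=bot.get_obs(); M=R.from_quat(o["tool_rot"]).as_matrix()
    s=M.T@(np.array(p)-o["eef_pos"]); a=np.degrees(np.arctan2(M[1,1],M[0,1]))
    t=0 if yaw is None else -(((yaw-a)+90)%180-90)
    print("shift",s.round(4),"yaw now",round(a,2),"turn units",round(t/120,4),"tcp",o["eef_pos"].round(4),"clk",round(float(o["clock"]),2))
# counter frame
AX=np.array([0.6157,-0.2612]); EY=np.array([0.5795,0.1685])-AX; YAW=np.degrees(np.arctan2(-EY[0],EY[1]))
def cw(x,y,z):
    a=np.radians(YAW); return np.array([AX[0]+x*np.cos(a)-y*np.sin(a),AX[1]+x*np.sin(a)+y*np.cos(a),z])
E
python3 - <<'E'
from h import *
plan((.490,.2954,.12),81.2); print(YAW)
E
```

```text
shift [-0.3573 -0.0531  0.0751] yaw now 69.73 turn units -0.0956 tcp [0.1732 0.469  0.1951] clk 1.85
4.815502047805726
```

```bash
python3 -m inch '[[-0.36,-0.053,0.07,-0.0956,0],[-0.36,-0.053,0.07,-0.0956,0],[-0.3573,-0.0531,0.0751,-0.0956,0],[-0.3573,-0.0531,0.0751,-0.0956,0],[-0.3573,-0.0531,0.0751,-0.0956,0],[-0.3573,-0.0531,0.0751,-0.0956,0],[-0.3573,-0.0531,0.0751,-0.0956,0],[-0.3573,-0.0531,0.0751,-0.0956,0],[-0.3573,-0.0531,0.0751,-0.0956,0]]'; python3 - <<'E'
from h import *
im,C=snap("wrist","w1")
print(spots("wrist","stick_grip",.028,C)); print(spots("wrist","stick_nose",.009,C))
E
```

```text
clock: 2.98
eef_pos: [0.4891, 0.2963, 0.1205]
tool_rot: [0.076, 0.997, 0.0, 0.0]
ft_force: [-0.2, 0.9, -0.4]
grip_width: 0.0855
[(0.63, array([275.9, 208.8]), array([0.4909, 0.294 , 0.028 ])), (0.39, array([281.8, 337.1]), array([0.616 , 0.2802, 0.028 ]))]
[(0.95, array([283. , 339.5]), array([0.6327, 0.2791, 0.009 ]))]
```

View pics/w1.png

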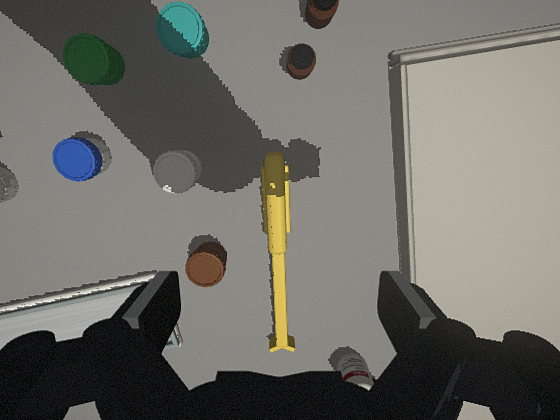

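```bash
python3 - <<'E'
from h import *
plan((.489,.2950,.010),83.6)
E
```

```text
shift [ 1.000e-04 -1.600e-03  1.106e-01] yaw now 81.32 turn units -0.019 tcp [0.4892 0.2965 0.1206] clk 3.12
```

```bash
python3 -m inch '[[0,-0.0016,0.05,-0.019,0],[0,-0.0016,0.095,-0.019,0],[0,-0.0016,0.1106,-0.019,0],[0,-0.0016,0.1106,-0.019,0.3],[0,-0.0016,0.1106,-0.019,1],[0,-0.0016,0.1106,-0.019,1],[0,-0.0016,0.1106,-0.019,1],[0,-0.0016,0.1106,-0.019,1]]';  python3 - <<'E'
from h import *
print(bot.get_obs()["grip_width"],bot.get_obs()["eef_pos"])
E
```

```text
clock: 4.12
eef_pos: [0.4901, 0.294, 0.01]
tool_rot: [0.057, 0.998, 0.0, 0.0]
ft_force: [-0.1, 0.3, 0.4]
grip_width: 0.0004
0.0004184151005036229 [0.49006154 0.29398593 0.00995387]
```

```bash
python3 - <<'E'
from h import *
im,C=snap("wrist","w2"); print(bot.get_obs()["grip_width"])
snap("scene","s2",(100,180,250,180),3)
E
```

```text
5.610858319978688e-05
```

View pics/w2.png

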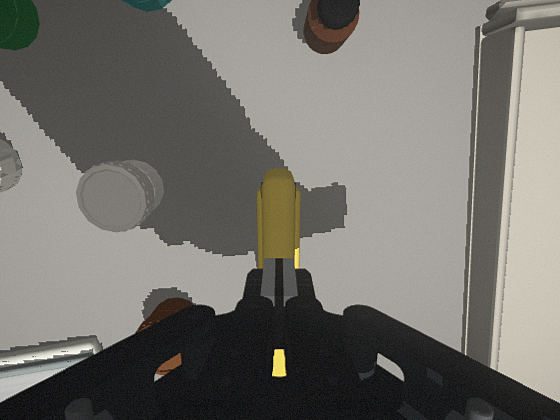

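View pics/s2.png

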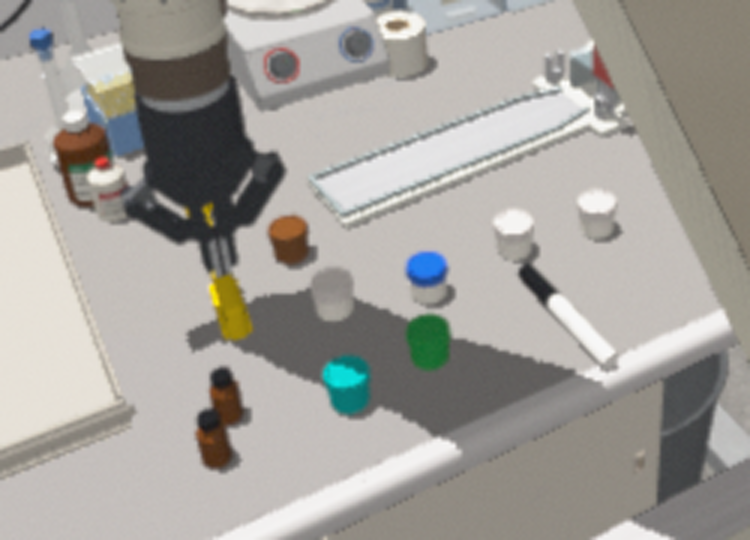

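```bash
python3 -m inch '[[0,0,-0.04,0,1],[0,0,-0.06,0,1],[0,0,-0.06,0,1],[0,0,-0.06,0,1]]';  python3 - <<'E'
from h import *
im,C=snap("wrist","w3"); print(bot.get_obs()["grip_width"])
snap("scene","s3",(100,180,250,180),3)
E
```

```text
clock: 4.72
eef_pos: [0.4891, 0.2935, 0.0684]
tool_rot: [0.057, 0.998, -0.0, -0.001]
ft_force: [0.2, 0.0, -0.1]
grip_width: 0.0002
8.935279462374122e-05
```

View pics/w3.png

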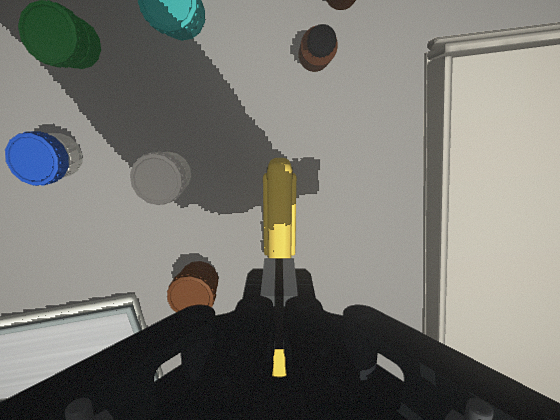

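View pics/s3.png

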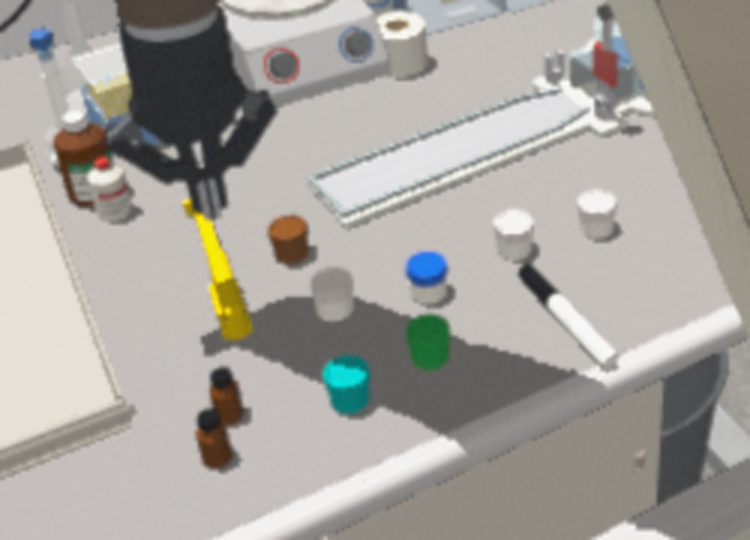

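```bash
python3 - <<'E'
from h import *
for p in [(.49,.294,.01),(.49,.294,.045),(.447,.30,.045),(.531,.29,.045),(.6337,.279,.009)]:
    q=proj("scene",p); print(p,q.round(1),((q-[100,180])*3).round())
C=cam("scene")
snap("scene","s4",(140,230,70,70),9)
E
```

```text
(0.49, 0.294, 0.01) [175.9 281.2] [228. 304.]
(0.49, 0.294, 0.045) [173.6 270.5] [221. 271.]
(0.447, 0.3, 0.045) [176.7 281.6] [230. 305.]
(0.531, 0.29, 0.045) [170.2 260.8] [211. 242.]
(0.6337, 0.279, 0.009) [165.2 249.5] [196. 208.]
```

View pics/s4.png

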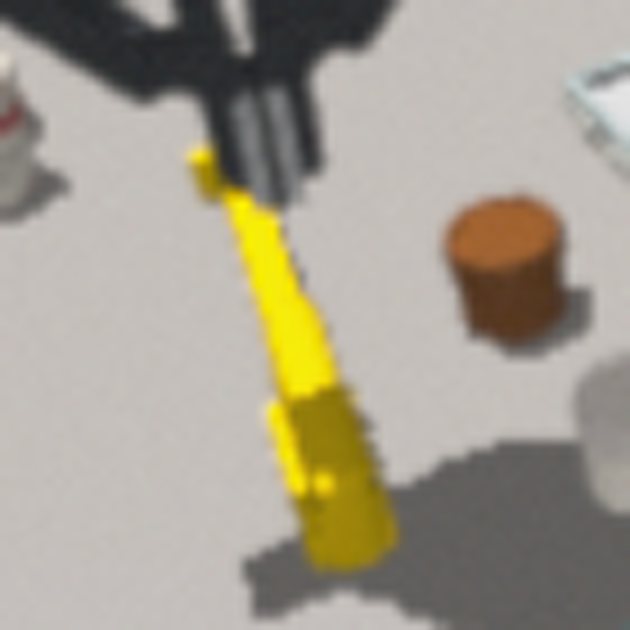

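```bash
python3 -m inch '[[0,0,-0.05,0,0],[0,0,-0.06,0,0],[0,0,-0.06,0,0],[0,0,-0.06,0,0],[0,0,-0.06,0,0]]'; python3 - <<'E'
from h import *
im,C=snap("wrist","w4")
print(spots("wrist","stick_grip",.028,C)); print(spots("wrist","stick_nose",.009,C)); print(bot.get_obs()["grip_width"],bot.get_obs()["eef_pos"])
im,C=snap("top","t4",(140,160,70,100),6)
E
```

```text
clock: 5.5
eef_pos: [0.4888, 0.2933, 0.1278]
tool_rot: [0.057, 0.998, -0.001, -0.001]
ft_force: [0.2, -0.0, 0.5]
grip_width: 0.0853
[]
[(0.73, array([277.7, 336.3]), array([0.6334, 0.2758, 0.009 ]))]
0.08540500024849801 [0.4893309  0.29358223 0.12856355]
```

View pics/w4.png

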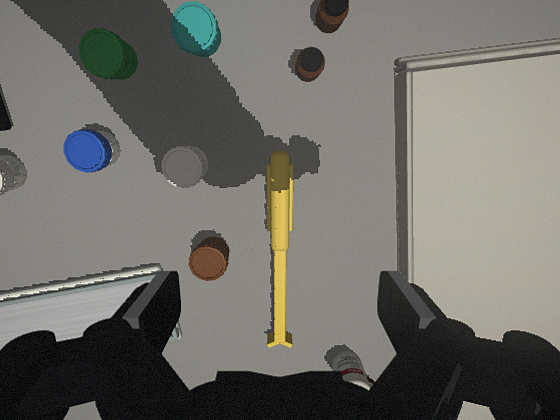

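View pics/t4.png

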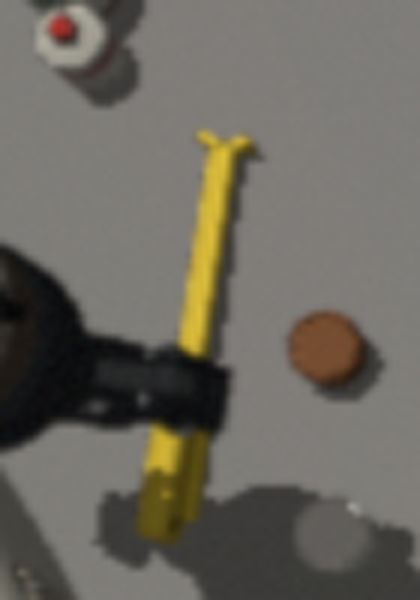

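```bash
python3 - <<'E'
import cv2
im=cv2.imread("pics/w2.png"); cv2.imwrite("pics/w2z.png",cv2.resize(im[160:400,220:340],None,fx=4.5,fy=2.5,interpolation=cv2.INTER_CUBIC)[:600])
im=cv2.imread("pics/s2.png"); cv2.imwrite("pics/s2z.png",cv2.resize(im[180:360,120:320],None,fx=3.3,fy=3.3))
E
```

```text
(no output)
```

View pics/w2z.png

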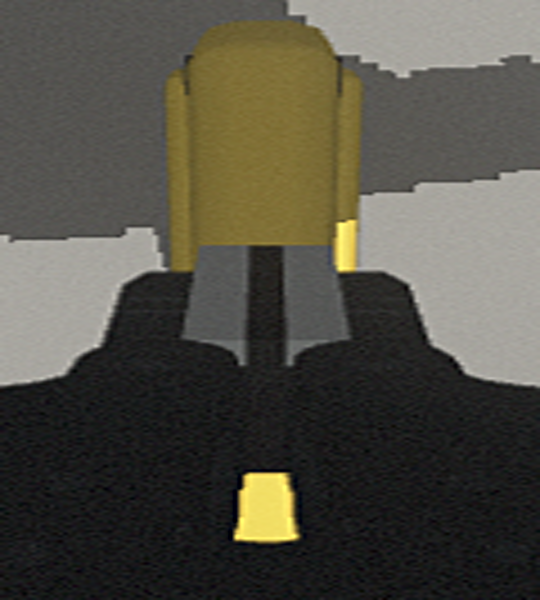

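View pics/s2z.png

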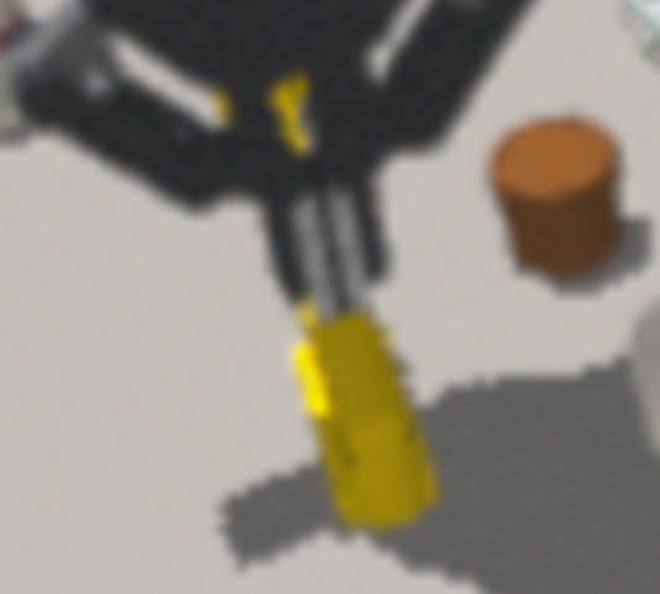

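```bash
python3 -m inch '[[0,0,0.05,0,0],[0,0,0.09,0,0],[0,0,0.112,0,0],[0,0,0.112,0,0.4],[0,0,0.112,0,0.6],[0,0,0.112,0,0.6]]'; python3 - <<'E'
from h import *
im,C=snap("wrist","w5",(180,120,200,300),2)
print(bot.get_obs()["grip_width"],bot.get_obs()["eef_pos"],bot.get_obs()["ft_force"])
E
```

```text
clock: 6.45
eef_pos: [0.4909, 0.2946, 0.019]
tool_rot: [0.057, 0.998, 0.001, 0.001]
ft_force: [-0.6, -0.7, -0.3]
grip_width: 0.0343
0.03379119168864715 [0.49084558 0.29451575 0.01891497] [-0.17061915 -0.04708099  0.01523821]
```

View pics/w5.png

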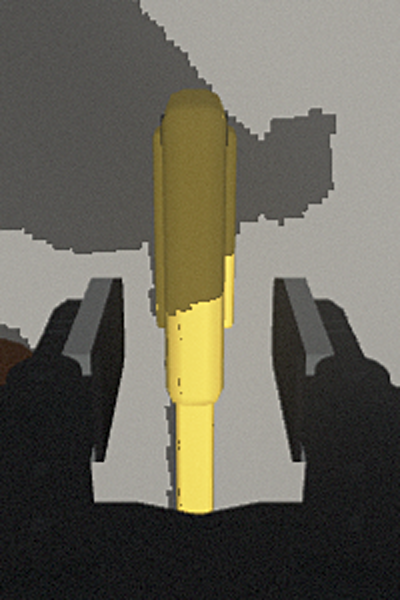

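```bash
python3 -m inch '[[0,0,0.004,0,0.8],[0,0,0.004,0,0.9],[0,0,0.004,0,1],[0,0,0.004,0,1]]'; python3 - <<'E'
from h import *
im,C=snap("wrist","w6",(180,120,200,300),2)
print(bot.get_obs()["grip_width"],bot.get_obs()["eef_pos"],bot.get_obs()["ft_force"])
im,C=snap("scene","s6",(140,200,80,100),6)
E
```

```text
clock: 7.0
eef_pos: [0.4898, 0.2938, 0.0134]
tool_rot: [0.057, 0.998, -0.0, -0.0]
ft_force: [-0.6, 0.4, -0.1]
grip_width: 0.0001
-2.536365664237603e-05 [0.48978095 0.29386738 0.01341518] [-0.06428028  0.37748383 -0.52364148]
```

View pics/w6.png

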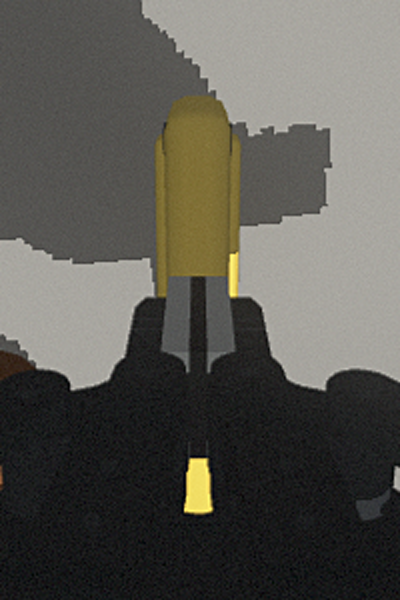

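View pics/s6.png

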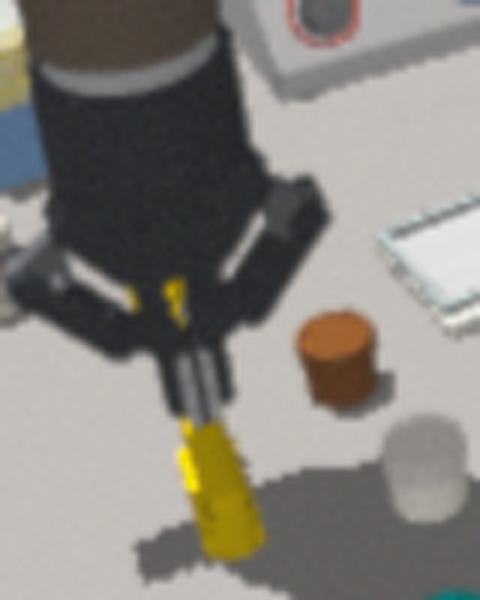

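The fingers shut completely. The scene view puts their tips at about z = 0.045 while the TCP reads 0.013, so the real tips seem to sit about 35–40 mm behind the reported TCP. I'll probe downwards gently on the handle top, which I know is about 45 mm up.

```bash
for i in 1; do python3 -m inch '[[0,0,0.002,0,1],[0,0,0.002,0,1]]'; done;  python3 -m inch '[[0,0,0.002,0,1],[0,0,0.002,0,1]]';  python3 -m inch '[[0,0,0.002,0,1],[0,0,0.002,0,1]]'
```

```text
clock: 7.35
eef_pos: [0.4896, 0.2937, 0.0111]
tool_rot: [0.057, 0.998, -0.0, -0.0]
ft_force: [-0.3, 0.3, 0.6]
grip_width: -0.0002
clock: 7.6
eef_pos: [0.4895, 0.2937, 0.0092]
tool_rot: [0.057, 0.998, -0.0, -0.0]
ft_force: [0.7, 0.6, 0.2]
grip_width: 0.0003
clock: 7.85
eef_pos: [0.4896, 0.2938, 0.0072]
tool_rot: [0.057, 0.998, -0.0, -0.0]
ft_force: [-0.2, -0.6, 0.1]
grip_width: -0.0001
```

```bash
python3 -m inch '[[0,0,0.002,0,1],[0,0,0.002,0,1]]';  python3 -m inch '[[0,0,0.002,0,1],[0,0,0.002,0,1]]'; python3 -m inch '[[0,0,0.002,0,1],[0,0,0.002,0,1]]'; python3 - <<'E'
from h import *
im,C=snap("wrist","w7",(180,120,200,300),2)
im,C=snap("scene","s7",(140,200,80,100),6)
E
```

```text
clock: 8.1
eef_pos: [0.4896, 0.2937, 0.0052]
tool_rot: [0.057, 0.998, -0.0, -0.0]
ft_force: [-0.6, -0.5, 0.3]
grip_width: 0.0001
clock: 8.35
eef_pos: [0.49, 0.294, 0.0039]
tool_rot: [0.057, 0.998, 0.0, 0.0]
ft_force: [-1.4, -0.7, 3.5]
grip_width: 0.0001
clock: 8.6
eef_pos: [0.4901, 0.2941, 0.0039]
tool_rot: [0.057, 0.998, 0.001, 0.001]
ft_force: [-4.6, -2.8, 15.0]
grip_width: 0.0002
```

View pics/s7.png

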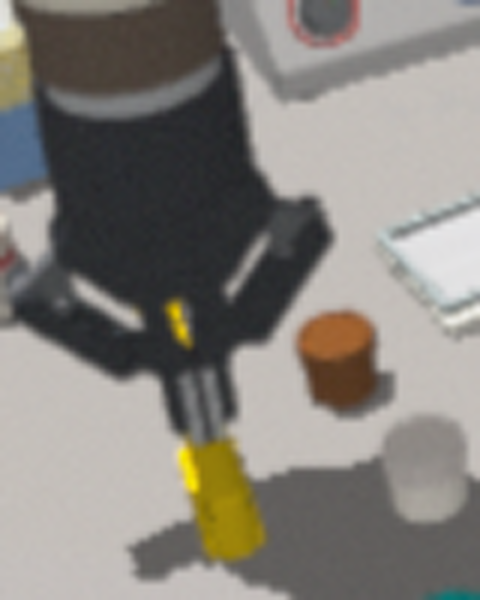

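View pics/w7.png

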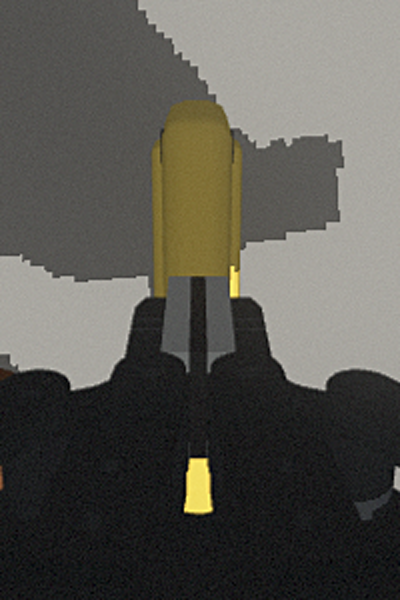

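Contact at reported z = 0.004 on the 45 mm handle top confirms that the real tips are 41 mm behind the reported TCP. I'll use tip z = reported z + 0.041 from here on. Regrasping on that basis.

```bash
python3 -m inch '[[0,0,-0.02,0,0],[0,0,-0.02,0,0],[0,0,-0.02,0,0],[0,0,0.005,0,0],[0,0,0.0265,0,0],[0,0,0.0265,0,0.3],[0,0,0.0265,0,1],[0,0,0.0265,0,1],[0,0,0.0265,0,1],[0,0,0.0265,0,1]]'; python3 -c "
from h import *
plan((.489,.294,.05)); print(bot.get_obs()['grip_width'])"
```

```text
clock: 9.95
eef_pos: [0.4908, 0.2943, -0.0237]
tool_rot: [0.057, 0.998, 0.001, 0.001]
ft_force: [-0.1, -0.6, 6.0]
grip_width: 0.0152
shift [ 0.0016 -0.0004 -0.0737] yaw now 83.47 turn units 0.0 tcp [ 0.4908  0.2943 -0.0237] clk 9.95
0.015216630099497166
```

```bash
python3 -m inch '[[0,0,-0.05,0,1],[0,0,-0.1,0,1],[0,0,-0.12,0,1],[0,0,-0.12,0,1]]'; python3 - <<'E'
from h import *
print(cw(0,.378,0)); plan((*cw(0,.378,0)[:2],.085),YAW); print(bot.get_obs()['grip_width'])
E
```

```text
clock: 10.45
eef_pos: [0.491, 0.2947, 0.0968]
tool_rot: [0.057, 0.998, 0.001, 0.002]
ft_force: [0.2, -0.1, -2.2]
grip_width: 0.0148
[0.58396786 0.11546573 0.        ]
shift [-0.1127 -0.1675  0.0117] yaw now 83.48 turn units 0.6556 tcp [0.491  0.2947 0.0968] clk 10.45
0.01477180314104566
```

```bash
python3 -m inch '[[-0.03,-0.04,0.0,0.13,1],[-0.05,-0.08,0,0.25,1],[-0.08,-0.12,0,0.4,1],[-0.1127,-0.1675,0,0.6556,1],[-0.1127,-0.1675,0,0.6556,1],[-0.1127,-0.1675,0,0.6556,1],[-0.1127,-0.1675,0,0.6556,1],[-0.1127,-0.1675,0,0.6556,1],[-0.1127,-0.1675,0,0.6556,1],[-0.1127,-0.1675,0,0.6556,1]]'; python3 - <<'E'
from h import *
plan((*cw(0,.378,0)[:2],-.0125),YAW); print(bot.get_obs()['grip_width'])
snap("wrist","w8"); snap("top","t8",(190,150,230,110),3.4)
E
```

```text
clock: 11.7
eef_pos: [0.5819, 0.1145, 0.0936]
tool_rot: [0.676, 0.736, -0.001, -0.001]
ft_force: [-0.0, -0.7, -0.8]
grip_width: 0.0152
shift [0.0008 0.0024 0.1061] yaw now 4.86 turn units 0.0004 tcp [0.5819 0.1145 0.0936] clk 11.7
0.015179919548659805
```

View pics/w8.png

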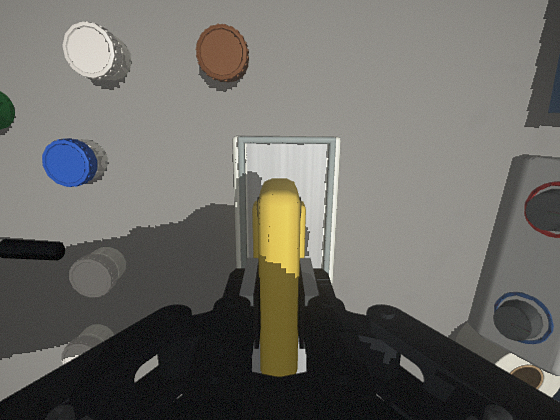

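View pics/t8.png

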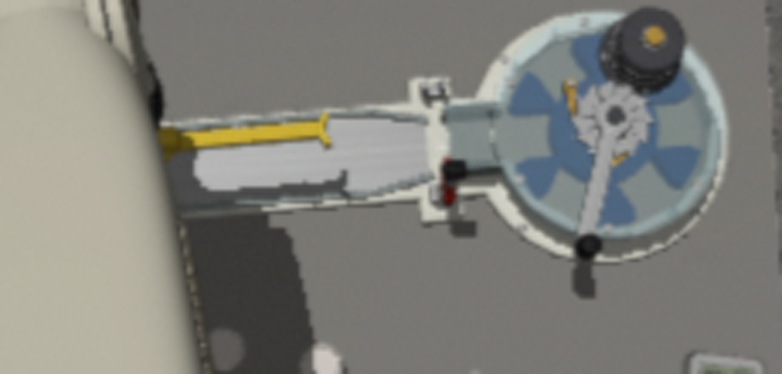

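```bash
python3 - <<'E'
from h import *
a=unproj("wrist",(234.5,138),.016);b=unproj("wrist",(340,138),.016); print(a,b,(a+b)/2)
for r in (160,240):
  print([unproj("wrist",(c,r),.016).round(4) for c in ((234.5,339) if r==160 else (234.5,336))])
E
```

```text
[0.54430851 0.16857782 0.016     ] [0.62336515 0.17527648 0.016     ] [0.58383683 0.17192715 0.016     ]
[array([0.5451, 0.1521, 0.016 ]), array([0.6248, 0.1589, 0.016 ])]
[array([0.5482, 0.087 , 0.016 ]), array([0.6311, 0.094 , 0.016 ])]
```

```bash
python3 -m inch '[[0,0.004,0.05,0,1],[0,0.004,0.09,0,1],[0,0.004,0.1,0,1],[0,0.004,0.104,0,1],[0,0.004,0.106,0,1]]'; python3 -c "
from h import *
print(bot.get_obs()['ft_force'],bot.get_obs()['eef_pos'])"
```

```text
clock: 12.42
eef_pos: [0.5883, 0.1153, -0.0095]
tool_rot: [0.677, 0.736, 0.001, 0.001]
ft_force: [0.3, -0.3, -0.3]
grip_width: 0.015
[ 0.30093958 -0.33061301 -0.30717179] [ 0.58827408  0.11530036 -0.00947073]
```

```bash
python3 -m inch '[[0,0,0.001,0,1],[0,0,0.002,0,1]]'; python3 -m inch '[[0,0,0,0,0.75],[0,0,0,0,0.6],[0,0,0,0,0.3],[0,0,-0.03,0,0],[0,0,-0.1,0,0],[0,0,-0.16,0,0],[0,0,-0.16,0,0],[0,0,-0.16,0,0]]'; python3 - <<'E'
from h import *
snap("top","t9",(180,150,250,130),3.1)
plan((*cw(-.02,.16,0)[:2],.15),YAW)
E
```

```text
clock: 12.68
eef_pos: [0.5876, 0.1151, -0.012]
tool_rot: [0.677, 0.736, 0.001, 0.001]
ft_force: [-1.0, 0.8, -0.8]
grip_width: 0.0151
clock: 13.68
eef_pos: [0.5869, 0.115, 0.1474]
tool_rot: [0.677, 0.736, 0.001, 0.0]
ft_force: [-0.3, -0.5, -0.4]
grip_width: 0.0855
shift [-0.2172 -0.0219 -0.0041] yaw now 4.81 turn units -0.0001 tcp [0.5859 0.1148 0.1458] clk 13.72
```

View pics/t9.png

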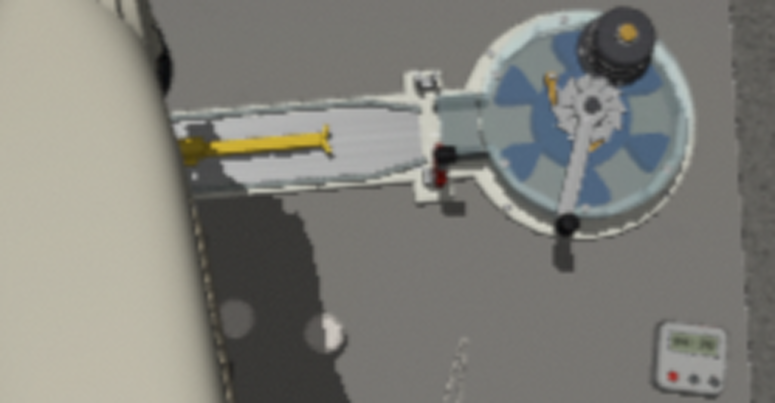

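```bash
python3 - <<'E'
from h import *
plan((.4245,.1396,.06),YAW)
E
```

```text
shift [ 0.0383 -0.1586  0.0861] yaw now 4.81 turn units -0.0001 tcp [0.5859 0.1148 0.1458] clk 13.72
```

```bash
python3 -m inch '[[0.0383,-0.1586,0.05,0,0],[0.0383,-0.1586,0.086,0,0],[0.0383,-0.1586,0.0861,0,0],[0.0383,-0.1586,0.0861,0,0],[0.0383,-0.1586,0.0861,0,0]]'; python3 - <<'E'
from h import *
im,C=snap("wrist","w10"); print(spots("wrist","blank_mid",.016,C),spots("wrist","sample1_mid",.016,C))
plan((.4245,.1396,-.036))
E
```

```text
clock: 14.35
eef_pos: [0.4243, 0.1396, 0.0594]
tool_rot: [0.677, 0.736, -0.001, -0.001]
ft_force: [0.1, 0.7, 0.4]
grip_width: 0.0856
[(0.87, array([281. , 220.5]), array([0.4255, 0.1424, 0.016 ]))] [(0.93, array([465.9, 113.2]), array([0.5366, 0.2236, 0.016 ])), (0.73, array([324.5, 110.2]), array([0.4467, 0.2178, 0.016 ])), (0.67, array([167.3,  45.7]), array([0.3473, 0.2468, 0.016 ])), (0.6, array([182.7, 165.4]), array([0.3569, 0.1751, 0.016 ]))]
shift [-0.0005 -0.0034  0.0974] yaw now 4.78 turn units 0.0 tcp [0.4277 0.1403 0.0614] clk 14.5
```

View pics/w10.png

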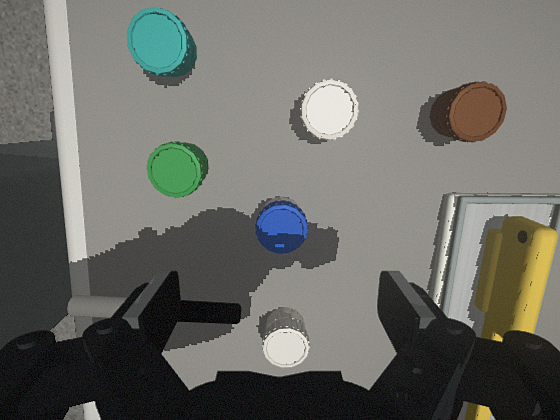

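```bash
python3 - <<'E'
from h import *
p=unproj("wrist",(282,228),.032); print(p); plan((*p[:2],-.036))
for n,px in dict(s=(329,109),w=(285,348)).items(): print(n,unproj("wrist",px,.032))
E
```

```text
[0.42967067 0.14236137 0.032     ]
shift [0.0019 0.0019 0.0974] yaw now 4.78 turn units 0.0 tcp [0.4277 0.1403 0.0614] clk 14.5
s [0.45117066 0.21903362 0.032     ]
w [0.43985006 0.05006658 0.032     ]
```

```bash
python3 -m inch '[[0.002,0.002,0.05,0,0],[0.002,0.002,0.085,0,0],[0.002,0.002,0.096,0,0],[0.002,0.002,0.096,0,0.3],[0.002,0.002,0.096,0,1],[0.002,0.002,0.096,0,1],[0.002,0.002,0.096,0,1],[0.002,0.002,0.096,0,1]]'; python3 -m inch '[[0,0,-0.05,0,1],[0,0,-0.1,0,1],[0,0,-0.1,0,1]]'; python3 - <<'E'
from h import *
plan((*cw(0,.205,0)[:2],.05),YAW)
E
```

```text
clock: 15.5
eef_pos: [0.4288, 0.1425, -0.0336]
tool_rot: [0.677, 0.736, 0.002, 0.001]
ft_force: [-0.2, -0.7, 5.9]
grip_width: 0.0324
clock: 15.88
eef_pos: [0.4313, 0.1433, 0.0694]
tool_rot: [0.677, 0.736, 0.005, 0.003]
ft_force: [0.7, 1.5, -0.2]
grip_width: 0.0326
shift [-0.2136  0.1496  0.0204] yaw now 4.81 turn units -0.0 tcp [0.4313 0.1433 0.0694] clk 15.88
```

```bash
python3 -m inch '[[-0.05,0.04,0,0,1],[-0.1,0.09,0,0,1],[-0.16,0.15,0,0,1],[-0.2136,0.1516,0.02,0,1],[-0.2136,0.1516,0.02,0,1],[-0.2136,0.1516,0.02,0,1],[-0.2136,0.1516,0.02,0,1]]'; python3 - <<'E'
from h import *
snap("wrist","w11");plan((*cw(0,.202,0)[:2],-.024),YAW);snap("top","t11",(180,150,250,130),3.1)
E
```

```text
clock: 16.75
eef_pos: [0.5953, -0.0568, 0.0446]
tool_rot: [0.676, 0.737, -0.0, -0.001]
ft_force: [0.1, 0.2, -1.4]
grip_width: 0.0325
shift [-0.0037  0.0029  0.069 ] yaw now 4.92 turn units 0.0009 tcp [ 0.5956 -0.0565  0.045 ] clk 16.8
```

View pics/w11.png

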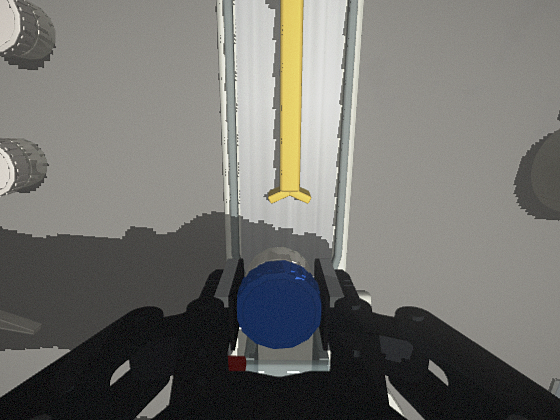

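View pics/t11.png

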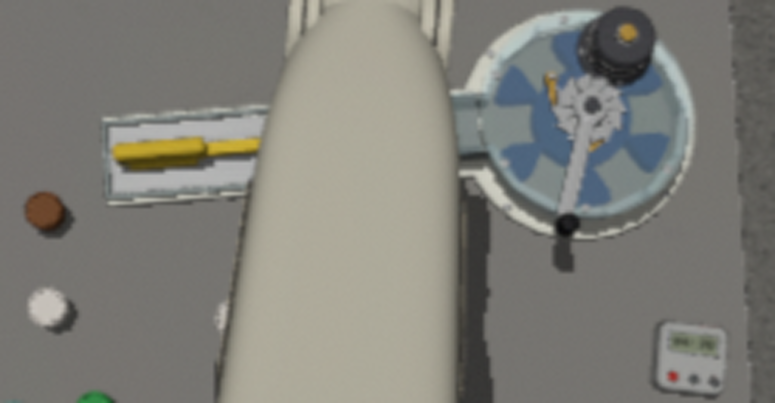

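```bash
python3 - <<'E'
from h import *
for r,l,rr in ((60,220,358),(190,222,350)):
    a=unproj("wrist",(l,r),.016);b=unproj("wrist",(rr,r),.016); print(a.round(4),b.round(4),((a+b)/2).round(4),np.linalg.norm(a-b))
print(unproj("wrist",(289,197),.019))
print(cw(0,.35,0),cw(0,.25,0),cw(0,.202,0))
E
```

```text
[0.5534 0.0435 0.016 ] [0.6321 0.0503 0.016 ] [0.5928 0.0469 0.016 ] 0.07907566775832815
[ 0.5575 -0.0323  0.016 ] [ 0.6386 -0.0253  0.016 ] [ 0.598  -0.0288  0.016 ] 0.08142266990924393
[ 0.60020495 -0.03246107  0.019     ]
[0.58631839 0.08756456 0.        ] [ 0.59471314 -0.01208245  0.        ] [ 0.59874261 -0.05991302  0.        ]
```

```bash
python3 -m inch '[[-0.003,0.005,0.04,0,1],[-0.003,0.005,0.06,0,1],[-0.003,0.005,0.067,0,1],[-0.003,0.005,0.067,0,1]]'; python3 -c "
from h import *
plan((.6005,-.060,-.0225))"
```

```text
clock: 17.35
eef_pos: [0.6015, -0.0599, -0.0217]
tool_rot: [0.676, 0.737, 0.0, 0.0]
ft_force: [-0.2, 0.4, -0.1]
grip_width: 0.0326
shift [-0.0001 -0.0011  0.0008] yaw now 4.88 turn units 0.0 tcp [ 0.6015 -0.0599 -0.0217] clk 17.35
```

Lower the last millimetre, release and rise.

```bash
python3 -m inch '[[0,0,0.002,0,1],[0,0,0.002,0,0.5],[0,0,0.001,0,0.3],[0,0,0,0,0.2],[0,0,-0.06,0,0],[0,0,-0.1,0,0],[0.02,0,-0.1,0,0],[0.02,0,-0.1,0,0]]'; python3 - <<'E'
from h import *
C=cam("wrist"); snap("wrist","w12")
for p in [(.5838,.172)]: pass
plan((.5895,.1155,.07))
E
```

```text
clock: 18.35
eef_pos: [0.5992, -0.0395, 0.0775]
tool_rot: [0.676, 0.737, -0.0, -0.0]
ft_force: [1.1, -0.5, -1.1]
grip_width: 0.0856
shift [0.1558 0.0041 0.0067] yaw now 4.89 turn units 0.0 tcp [ 0.5987 -0.0401  0.0767] clk 18.4
```

View pics/w12.png

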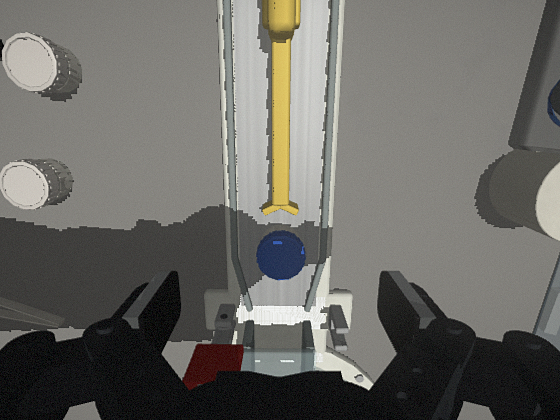

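```bash
sed -i 's/^AX=.*/AX=np.array([0.6172,-0.2612]); YAW=4.85/' h.py; python3 - <<'E'
from h import *
def inv(p):
    a=np.radians(YAW); d=np.array(p)[:2]-AX; return (d[0]*np.cos(a)+d[1]*np.sin(a),-d[0]*np.sin(a)+d[1]*np.cos(a))
for n,px,z in [("bendL",(236,262),.016),("bendR",(322,262),.016),("funL",(251,309),.016),("funR",(309,309),.016),("pot",(281,255),.042),("nose",(281,210),.025)]:
    print(n,np.round(inv(unproj("wrist",px,z)),4))
plan((*cw(0,.376,0)[:2],.07),YAW)
E
```

```text
bendL [-0.0332  0.1855]
bendR [0.0338 0.1856]
funL [-0.0225  0.144 ]
funR [0.0247 0.1441]
pot [0.0017 0.2024]
nose [0.0017 0.23  ]
shift [ 1.541e-01 -1.000e-04  6.700e-03] yaw now 4.89 turn units 0.0003 tcp [ 0.5987 -0.0401  0.0767] clk 18.4
```

```bash
python3 -m inch '[[0.06,0.001,0,0,0],[0.12,0.001,0,0,0],[0.154,0.001,0.0,0,0],[0.154,0.001,0.03,0,0],[0.154,0.001,0.06,0,0],[0.154,0.001,0.088,0,0],[0.154,0.001,0.088,0,0.4],[0.154,0.001,0.088,0,1],[0.154,0.001,0.088,0,1],[0.154,0.001,0.088,0,1]]'; python3 - <<'E'
from h import *
def inv(p):
    a=np.radians(YAW); d=np.array(p)[:2]-AX; return (d[0]*np.cos(a)+d[1]*np.sin(a),-d[0]*np.sin(a)+d[1]*np.cos(a))
print(inv(bot.get_obs()["eef_pos"]))
plan((*cw(0,.227,0)[:2],-.011),YAW)
E
```

```text
clock: 19.65
eef_pos: [0.589, 0.1129, -0.0086]
tool_rot: [0.677, 0.736, 0.001, 0.001]
ft_force: [-0.2, 0.1, 0.8]
grip_width: 0.0146
(np.float64(0.0035153942030673284), np.float64(0.3751092769515382))
shift [-0.1481 -0.0034  0.0024] yaw now 4.8 turn units -0.0004 tcp [ 0.589   0.1129 -0.0086] clk 19.65
```

```bash
python3 -m inch '[[-0.005,-0.001,-0.001,0,1],[-0.02,-0.002,-0.001,0,1],[-0.035,-0.002,-0.001,0,1],[-0.05,-0.002,-0.001,0,1],[-0.065,-0.002,-0.001,0,1],[-0.08,-0.002,-0.001,0,1],[-0.095,-0.002,-0.001,0,1],[-0.11,-0.002,-0.001,0,1],[-0.12,-0.002,-0.001,0,1],[-0.13,-0.002,-0.001,0,1]]'; python3 - <<'E'
from h import *
snap("wrist","w13");snap("top","t13",(180,150,250,130),3.1)
plan((*cw(0,.227,0)[:2],-.011),YAW)
E
```

```text
clock: 20.9
eef_pos: [0.5971, -0.0173, -0.0087]
tool_rot: [0.677, 0.736, 0.001, -0.0]
ft_force: [-0.6, 5.4, 5.7]
grip_width: 0.0148
shift [-0.0161 -0.0006  0.0023] yaw now 4.73 turn units -0.001 tcp [ 0.5973 -0.0189 -0.0087] clk 21.0
```

View pics/w13.png

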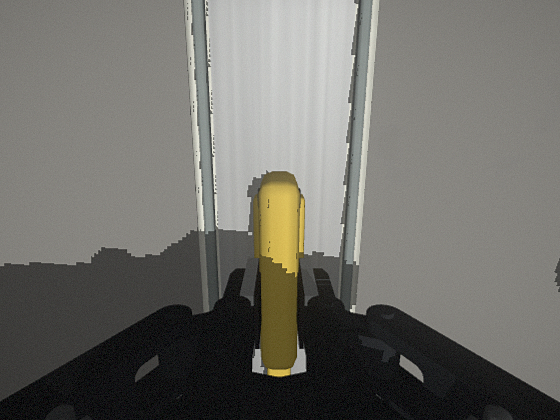

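View pics/t13.png

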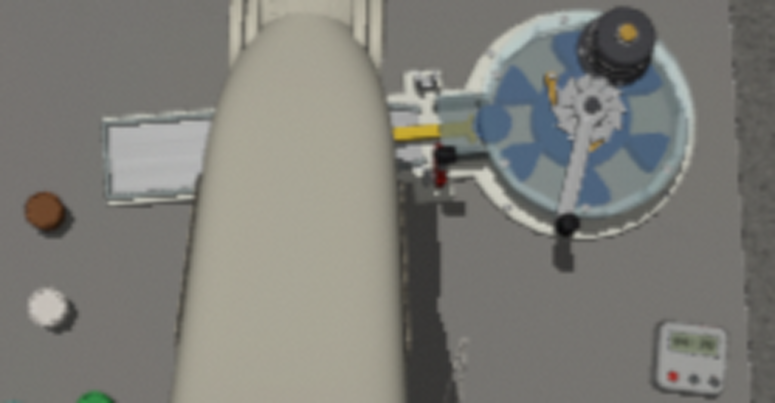

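```bash
python3 -m inch '[[-0.005,0,0,0,1],[-0.009,0,0,0,1],[-0.012,0,0,0,1],[-0.012,0,0,0,1]]'; python3 -m inch '[[-0.002,0,0,0,1],[-0.004,0,0,0,1],[-0.004,0,0,0,1]]';python3 - <<'E'
from h import *
snap("top","t14",(310,150,110,90),6)
plan((*cw(0,.227,0)[:2],-.011),YAW)
E
```

```text
clock: 21.5
eef_pos: [0.5981, -0.0295, -0.0087]
tool_rot: [0.677, 0.736, 0.0, 0.0]
ft_force: [-0.0, 3.4, 5.1]
grip_width: 0.0146
clock: 21.88
eef_pos: [0.5985, -0.0332, -0.0087]
tool_rot: [0.677, 0.736, 0.0, 0.0]
ft_force: [-1.4, 4.7, 6.2]
grip_width: 0.0146
shift [-0.0018 -0.0006  0.0023] yaw now 4.82 turn units -0.0002 tcp [ 0.5984 -0.0332 -0.0087] clk 21.93
```

View pics/t14.png

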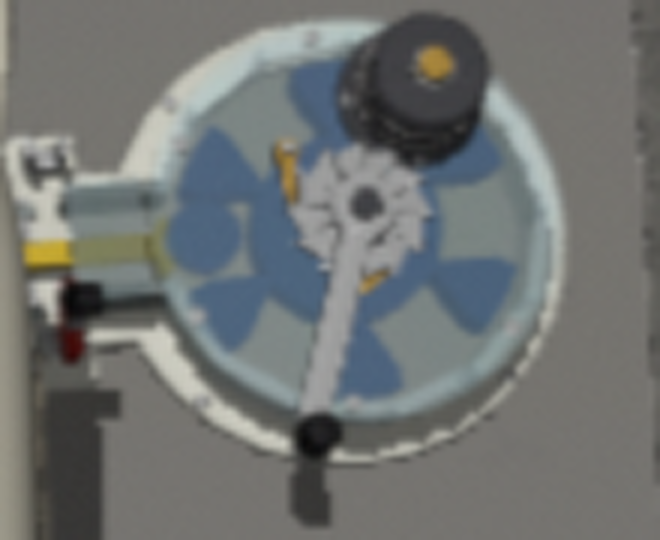

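```bash
python3 -m inch '[[-0.001,0,0,0,1],[-0.002,0,0,0,1],[-0.002,0,0,0,1]]'; python3 -m inch '[[-0.001,0,0,0,1],[-0.002,0,0,0,1],[-0.002,0,0,0,1]]';python3 -m inch '[[-0.001,0,0,0,1],[-0.002,0,0,0,1],[-0.002,0,0,0,1]]'
```

```text
clock: 22.3
eef_pos: [0.5986, -0.035, -0.0087]
tool_rot: [0.677, 0.736, 0.001, 0.0]
ft_force: [-1.8, 4.1, 6.1]
grip_width: 0.0148
clock: 22.68
eef_pos: [0.5987, -0.037, -0.0087]
tool_rot: [0.677, 0.736, 0.001, -0.0]
ft_force: [-0.1, 4.5, 5.2]
grip_width: 0.0148
clock: 23.05
eef_pos: [0.5989, -0.039, -0.0087]
tool_rot: [0.677, 0.736, 0.001, -0.0]
ft_force: [-0.3, 4.5, 4.9]
grip_width: 0.0151
```

```bash
python3 -m inch '[[-0.001,0,0,0,1],[-0.002,0,0,0,1],[-0.002,0,0,0,1]]'; python3 -m inch '[[-0.001,0,0,0,1],[-0.002,0,0,0,1],[-0.002,0,0,0,1]]'; python3 - <<'E'
from h import *
snap("top","t15",(310,150,110,90),6)
E
```

```text
clock: 23.42
eef_pos: [0.5989, -0.039, -0.0087]
tool_rot: [0.676, 0.737, 0.002, -0.001]
ft_force: [-0.5, 9.6, 5.7]
grip_width: 0.0145
clock: 23.8
eef_pos: [0.5989, -0.0389, -0.0087]
tool_rot: [0.676, 0.737, 0.003, -0.003]
ft_force: [-1.3, 13.9, 7.5]
grip_width: 0.015
```

View pics/t15.png

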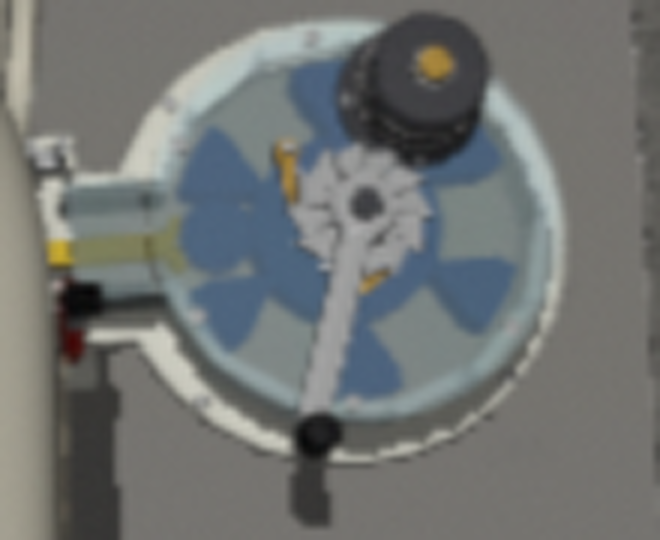

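```bash
python3 -m inch '[[0.04,0,0,0,1],[0.09,0,0,0,1],[0.14,0,0,0,1],[0.158,0,0,0,1],[0.158,0,0,0,1],[0.158,0,0,0,0.7],[0.158,0,0,0,0.4],[0.158,0,0,0,0.2],[0.158,0,-0.06,0,0],[0.158,0,-0.13,0,0]]'; python3 - <<'E'
from h import *
plan((*cw(-.109,.0374,0)[:2],.12),YAW+90)
plan((*cw(-.109,.0374,0)[:2],.12),YAW-90)
E
```

```text
clock: 25.1
eef_pos: [0.5846, 0.1137, 0.1131]
tool_rot: [0.677, 0.736, -0.002, -0.001]
ft_force: [1.1, 0.5, -0.2]
grip_width: 0.0854
shift [-0.3391 -0.1077 -0.0062] yaw now 4.77 turn units 0.7493 tcp [0.5846 0.1137 0.1131] clk 25.1
shift [-0.3391 -0.1077 -0.0062] yaw now 4.77 turn units 0.7493 tcp [0.5846 0.1137 0.1131] clk 25.1
```

```bash
python3 -m inch '[[-0.03,-0.02,-0.01,0.1,0],[-0.08,-0.05,-0.02,0.2,0],[-0.13,-0.08,-0.02,0.3,0],[-0.2,-0.1077,-0.02,0.38,0],[-0.26,-0.1077,-0.02,0.5,0],[-0.32,-0.1077,-0.02,0.6,0],[-0.3391,-0.1077,-0.02,0.7,0],[-0.3391,-0.1077,-0.02,0.7493,0],[-0.3391,-0.1077,-0.02,0.7493,0.6],[-0.3391,-0.1077,-0.02,0.7493,0.6]]'; python3 - <<'E'
from h import *
snap("wrist","w16"); print(spots("wrist","lever_knob",.098)); print(cw(-.1056,.0374,0))
plan((*cw(-.109,.0374,0)[:2],.05),YAW+90)
E
```

```text
clock: 26.35
eef_pos: [0.5063, -0.2329, 0.133]
tool_rot: [0.999, 0.043, -0.0, -0.0]
ft_force: [0.2, -0.2, 0.0]
grip_width: 0.0515
[]
[ 0.50881603 -0.23286212  0.        ]
shift [-0.0011  0.0006  0.0831] yaw now -85.06 turn units 0.0008 tcp [ 0.5066 -0.2325  0.1331] clk 26.45
```

View pics/w16.png

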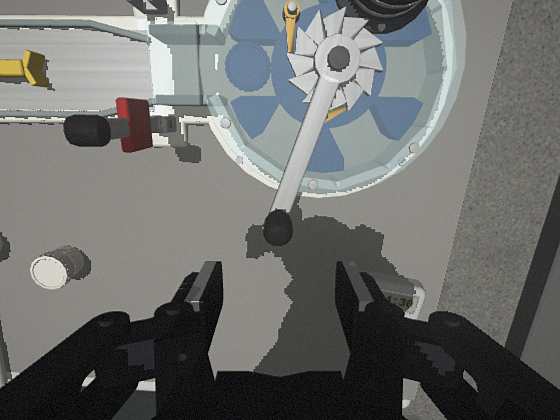

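```bash
python3 - <<'E'
from h import *
print(unproj("wrist",(277.5,231),.115), unproj("wrist",(339,57),.08),AX)
E
```

```text
[ 0.50970859 -0.23115908  0.115     ] [ 0.61770653 -0.26113485  0.08      ] [ 0.6172 -0.2612]
```

```bash
python3 -m inch '[[-0.001,0,0.04,0,0.65],[-0.001,0,0.08,0,0.68],[-0.001,0,0.09,0,0.68],[-0.001,0,0.09,0,0.68]]'; python3 -m inch '[[0,0.015,0,0,0.68],[0,0.03,0,0,0.68],[0,0.045,0,0,0.68],[0,0.06,0,0,0.68],[0,0.072,0,0,0.68],[0,0.077,0,0,0.68],[0,0.077,0,0,0.68]]'; python3 - <<'E'
from h import *
snap("top","t16",(310,150,110,90),6)
E
```

```text
clock: 26.95
eef_pos: [0.5057, -0.2323, 0.0433]
tool_rot: [0.999, 0.043, -0.0, -0.0]
ft_force: [0.4, -0.3, -0.1]
grip_width: 0.0271
clock: 27.82
eef_pos: [0.5123, -0.3099, 0.0432]
tool_rot: [0.999, 0.042, -0.0, 0.0]
ft_force: [-0.2, 0.3, 0.0]
grip_width: 0.0272
```

View pics/t16.png

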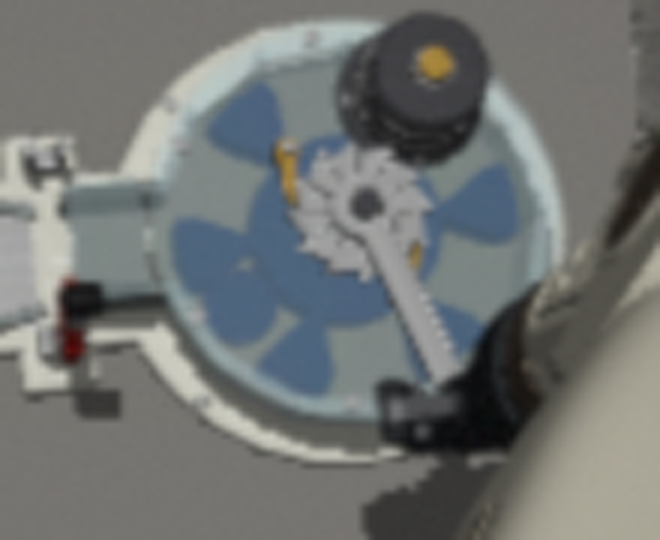

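```bash
python3 -m inch '[[0,0.002,0,0,0.68],[0,0.002,0,0,0.68]]'; python3 -m inch '[[0,0.002,0,0,0.68],[0,0.002,0,0,0.68]]'; python3 -m inch '[[0,0.002,0,0,0.68],[0,0.002,0,0,0.68]]'
```

```text
clock: 28.12
eef_pos: [0.5123, -0.3108, 0.0432]
tool_rot: [0.999, 0.043, -0.0, -0.0]
ft_force: [0.0, 0.1, -0.2]
grip_width: 0.0271
clock: 28.38
eef_pos: [0.5124, -0.3107, 0.0431]
tool_rot: [0.999, 0.043, -0.0, -0.002]
ft_force: [-1.4, 6.0, 2.4]
grip_width: 0.0274
clock: 28.62
eef_pos: [0.5123, -0.3106, 0.043]
tool_rot: [0.999, 0.044, -0.0, -0.004]
ft_force: [-1.4, 10.0, 3.6]
grip_width: 0.0277
```

```bash
python3 -m inch '[[0,-0.02,0,0,0.68],[0,-0.035,0,0,0.68],[0,-0.05,0,0,0.68],[0,-0.065,0,0,0.68],[0,-0.08,0,0,0.68],[0,-0.087,0,0,0.68],[0,-0.087,0,0,0.68]]'; python3 -m inch '[[0,-0.002,0,0,0.68],[0,-0.002,0,0,0.68]]';python3 -m inch '[[0,-0.002,0,0,0.68],[0,-0.002,0,0,0.68]]';
```

```text
clock: 29.5
eef_pos: [0.5058, -0.228, 0.0435]
tool_rot: [0.999, 0.043, 0.0, 0.0]
ft_force: [1.2, -0.8, 1.0]
grip_width: 0.0272
clock: 29.75
eef_pos: [0.5058, -0.228, 0.0435]
tool_rot: [0.999, 0.042, 0.0, 0.001]
ft_force: [1.2, -4.8, -0.4]
grip_width: 0.0277
clock: 30.0
eef_pos: [0.5059, -0.2281, 0.0435]
tool_rot: [0.999, 0.041, 0.001, 0.003]
ft_force: [2.0, -9.3, -2.7]
grip_width: 0.0275
```

```bash
python3 -m inch '[[0,0.02,0,0,0.68],[0,0.035,0,0,0.68],[0,0.05,0,0,0.68],[0,0.065,0,0,0.68],[0,0.08,0,0,0.68],[0,0.088,0,0,0.68],[0,0.091,0,0,0.68],[0,0.091,0,0,0.68]]'; python3 -m inch '[[0,-0.02,0,0,0.68],[0,-0.035,0,0,0.68],[0,-0.05,0,0,0.68],[0,-0.065,0,0,0.68],[0,-0.08,0,0,0.68],[0,-0.088,0,0,0.68],[0,-0.091,0,0,0.68],[0,-0.091,0,0,0.68]]'; python3 - <<'E'
from h import *
snap("wrist","w17");snap("top","t17",(310,150,110,90),6)
E
```

```text
clock: 31.0
eef_pos: [0.5133, -0.3106, 0.0433]
tool_rot: [0.999, 0.044, 0.0, -0.004]
ft_force: [0.3, 12.8, 3.8]
grip_width: 0.0276
clock: 32.0
eef_pos: [0.506, -0.2281, 0.0435]
tool_rot: [0.999, 0.042, 0.001, 0.004]
ft_force: [1.9, -10.8, -4.3]
grip_width: 0.0273
```

View pics/t17.png

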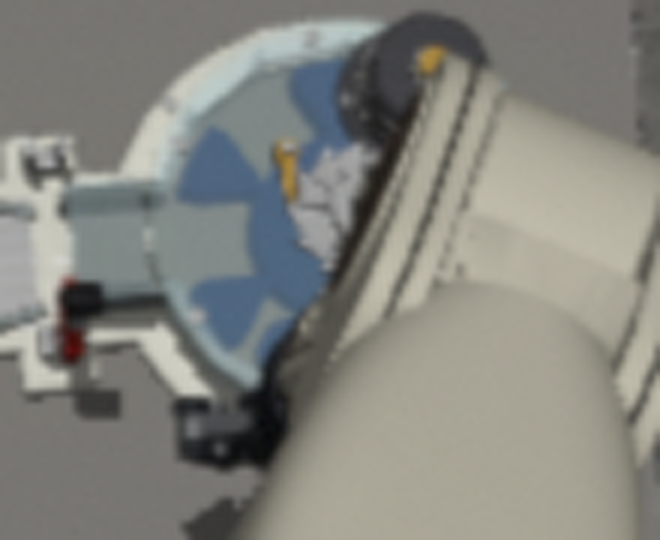

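```bash
python3 -m inch '[[0,0.008,0,0,0.5],[0,0.008,-0.05,0,0.3],[0,0.008,-0.1,0,0]]'; python3 - <<'E'
from h import *
im,C=snap("top","t18",(140,140,280,170),2.8)
plan((.426,-.0270,.06),YAW)
E
```

```text
clock: 32.48
eef_pos: [0.5048, -0.2316, 0.1435]
tool_rot: [0.999, 0.043, -0.001, -0.001]
ft_force: [0.6, 0.2, -0.3]
grip_width: 0.0761
shift [-0.0659 -0.2132  0.0903] yaw now -85.1 turn units -0.7496 tcp [ 0.509  -0.2335  0.1518] clk 32.52
```

View pics/t18.png

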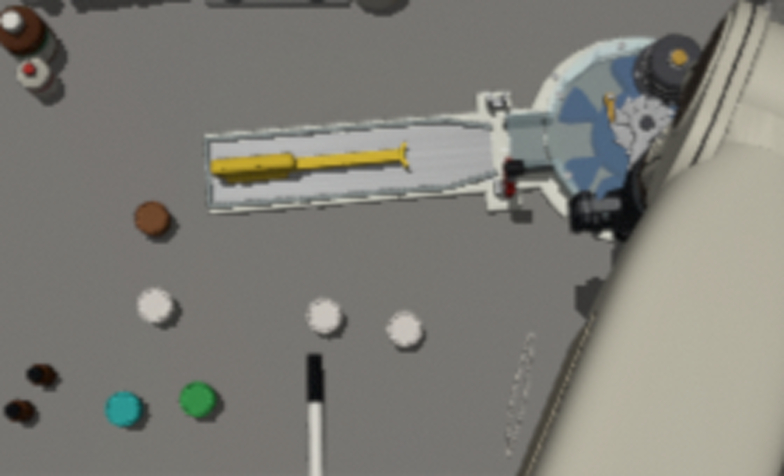

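```bash
python3 -m inch '[[-0.02,-0.05,0,-0.08,0],[-0.04,-0.1,0,-0.16,0],[-0.066,-0.15,0,-0.25,0],[-0.066,-0.2132,0.03,-0.4,0],[-0.066,-0.2132,0.06,-0.5,0],[-0.066,-0.2132,0.09,-0.6,0],[-0.066,-0.2132,0.09,-0.75,0],[-0.066,-0.2132,0.09,-0.75,0],[-0.066,-0.2132,0.09,-0.75,0],[-0.066,-0.2132,0.09,-0.75,0]]'; python3 - <<'E'
from h import *
im,C=snap("wrist","w19"); g=im.astype(int)
m=((g.min(2)>130)&((g.max(2)-g.min(2))<40)).astype(np.uint8)
n,l,st,ce=cv2.connectedComponentsWithStats(m)
for s,c in zip(st,ce):
    if 600<s[4]<8000: print(s,c.round(1),unproj("wrist",c,.032,C).round(4))
plan((.426,-.0270,-.0365),YAW)
E
```

```text
clock: 33.78
eef_pos: [0.4215, -0.0253, 0.0532]
tool_rot: [0.677, 0.736, 0.0, -0.0]
ft_force: [-0.3, 0.3, -0.5]
grip_width: 0.0852
[ 455    0   65  323 2280] [486.5 157.8] [0.5406 0.0335 0.032 ]
[165 357  66  33 710] [193.3 372.3] [ 0.3688 -0.1353  0.032 ]
shift [-0.002   0.0043  0.0897] yaw now 4.8 turn units -0.0004 tcp [ 0.4216 -0.0254  0.0532] clk 33.83
```

View pics/w19.png

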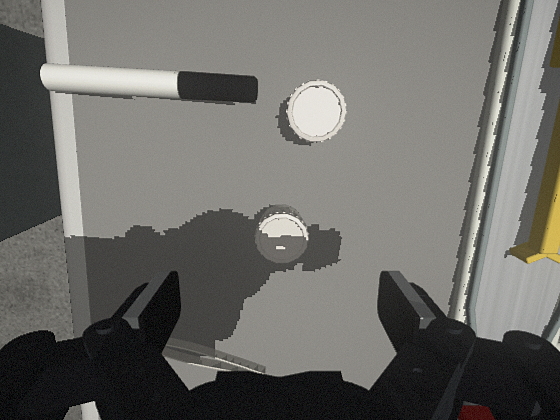

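```bash
python3 - <<'E'
from h import *
p=unproj("wrist",(281,238),.032);print(p, unproj("wrist",(316,110),.032)); plan((*p[:2],-.0365),YAW)
E
```

```text
[ 0.42317252 -0.0273562   0.032     ] [0.43649574 0.05188931 0.032     ]
shift [-0.0021  0.0014  0.0897] yaw now 4.8 turn units -0.0004 tcp [ 0.4216 -0.0254  0.0532] clk 33.83
```

```bash
python3 -m inch '[[-0.002,0.0015,0.05,0,0],[-0.002,0.0015,0.08,0,0],[-0.002,0.0015,0.0895,0,0],[-0.002,0.0015,0.0895,0,0.3],[-0.002,0.0015,0.0895,0,1],[-0.002,0.0015,0.0895,0,1],[-0.002,0.0015,0.0895,0,1],[-0.002,0.0015,0.0895,0,1],[-0.002,0.0015,0.0895,0,1]]'; python3 -m inch '[[0,0,-0.05,0,1],[0,0,-0.09,0,1],[0,0,-0.09,0,1]]'; python3 - <<'E'
from h import *
plan((*cw(0.001,.200,0)[:2],.05),YAW)
E
```

```text
clock: 34.95
eef_pos: [0.4249, -0.0276, -0.0348]
tool_rot: [0.676, 0.737, 0.001, 0.001]
ft_force: [-0.8, 0.1, 5.4]
grip_width: 0.0329
clock: 35.33
eef_pos: [0.4271, -0.0277, 0.0574]
tool_rot: [0.676, 0.737, 0.003, 0.003]
ft_force: [0.1, -0.0, -1.0]
grip_width: 0.0324
shift [-0.0488  0.1706  0.009 ] yaw now 4.89 turn units 0.0003 tcp [ 0.4271 -0.0277  0.0574] clk 35.33
```

```bash
python3 -m inch '[[-0.02,0.05,0,0,1],[-0.035,0.1,0,0,1],[-0.0488,0.15,0,0,1],[-0.0488,0.1706,0,0,1],[-0.0488,0.1706,0.04,0,1],[-0.0488,0.1706,0.06,0,1],[-0.0488,0.1706,0.07,0,1],[-0.0488,0.1706,0.07,0,1]]'; python3 - <<'E'
from h import *
plan((*cw(0.001,.200,0)[:2],-.0240),YAW)
E
```

```text
clock: 36.33
eef_pos: [0.5967, -0.0615, -0.0172]
tool_rot: [0.676, 0.737, -0.001, -0.001]
ft_force: [-0.8, -0.2, -0.4]
grip_width: 0.0323
shift [-0.0007  0.0045  0.0068] yaw now 4.89 turn units 0.0003 tcp [ 0.5967 -0.0615 -0.0172] clk 36.33
```

```bash
python3 -m inch '[[-0.0007,0.003,0.004,0,1],[-0.0007,0.003,0.0055,0,1],[-0.0007,0.003,0.0065,0,1]]'; python3 -m inch '[[0,0,0.001,0,0.5],[0,0,0,0,0.3],[0,0,0,0,0.2],[0,0,-0.06,0,0],[0,0,-0.1,0,0],[0.08,0,-0.1,0,0],[0.08,0,-0.1,0,0],[0.08,0,-0.1,0,0]]'; python3 - <<'E'
from h import *
C=cam("wrist"); snap("wrist","w20")
print(bot.get_obs()["eef_pos"]); plan((*cw(0.0015,.3755,0)[:2],-.0112),YAW)
E
```

```text
clock: 36.7
eef_pos: [0.6012, -0.0621, -0.0222]
tool_rot: [0.676, 0.737, 0.0, 0.0]
ft_force: [0.2, 0.4, -1.1]
grip_width: 0.0326
clock: 37.7
eef_pos: [0.5935, 0.0188, 0.0771]
tool_rot: [0.675, 0.738, -0.0, -0.0]
ft_force: [-0.7, 0.9, -1.0]
grip_width: 0.0853
[0.59357919 0.01769809 0.07694574]
shift [0.0957 0.0017 0.0881] yaw now 4.95 turn units 0.0009 tcp [0.5936 0.0177 0.0769] clk 37.75
```

View pics/w20.png

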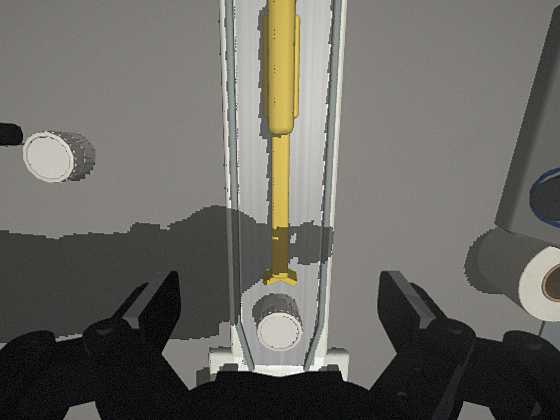

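```bash
python3 -m inch '[[0.06,0.001,0,0,0],[0.096,0.001,0.0,0,0],[0.096,0.001,0.03,0,0],[0.096,0.001,0.06,0,0],[0.096,0.001,0.088,0,0],[0.096,0.001,0.088,0,0.4],[0.096,0.001,0.088,0,1],[0.096,0.001,0.088,0,1],[0.096,0.001,0.088,0,1]]'; python3 - <<'E'
from h import *
plan((*cw(0.001,.2215,0)[:2],-.0095),YAW)
E
```

```text
clock: 38.88
eef_pos: [0.5879, 0.1135, -0.009]
tool_rot: [0.676, 0.737, 0.001, 0.001]
ft_force: [-0.2, 0.4, 1.8]
grip_width: 0.0148
shift [-0.1543 -0.0016  0.0005] yaw now 4.88 turn units 0.0002 tcp [ 0.5879  0.1135 -0.009 ] clk 38.88
```

```bash
python3 -m inch '[[-0.005,-0.001,-0.001,0,1],[-0.02,-0.0015,-0.001,0,1],[-0.035,-0.0015,-0.001,0,1],[-0.05,-0.0015,-0.001,0,1],[-0.065,-0.0015,-0.001,0,1],[-0.08,-0.0015,-0.001,0,1],[-0.1,-0.0015,-0.001,0,1],[-0.115,-0.0015,-0.001,0,1],[-0.128,-0.0015,-0.001,0,1],[-0.138,-0.0015,-0.001,0,1]]'; python3 -m inch '[[-0.004,0,0,0,1],[-0.008,0,0,0,1],[-0.011,0,0,0,1],[-0.011,0,0,0,1]]';  python3 -m inch '[[-0.002,0,0,0,1],[-0.004,0,0,0,1],[-0.004,0,0,0,1]]'; python3 -m inch '[[-0.002,0,0,0,1],[-0.004,0,0,0,1],[-0.004,0,0,0,1]]'; python3 - <<'E'
from h import *
snap("top","t21",(310,150,110,90),6)
E
```

```text
clock: 40.12
eef_pos: [0.5974, -0.0248, -0.0091]
tool_rot: [0.676, 0.737, 0.001, -0.0]
ft_force: [-0.2, 4.6, 6.0]
grip_width: 0.0149
clock: 40.62
eef_pos: [0.5983, -0.0358, -0.0091]
tool_rot: [0.676, 0.737, 0.0, 0.0]
ft_force: [-1.3, 3.8, 4.6]
grip_width: 0.0149
clock: 41.0
eef_pos: [0.5986, -0.0395, -0.0092]
tool_rot: [0.676, 0.737, 0.001, 0.0]
ft_force: [-0.9, 4.1, 5.5]
grip_width: 0.0148
clock: 41.38
eef_pos: [0.5987, -0.0411, -0.0092]
tool_rot: [0.676, 0.737, 0.002, -0.001]
ft_force: [0.3, 9.1, 6.9]
grip_width: 0.0146
```

View pics/t21.png

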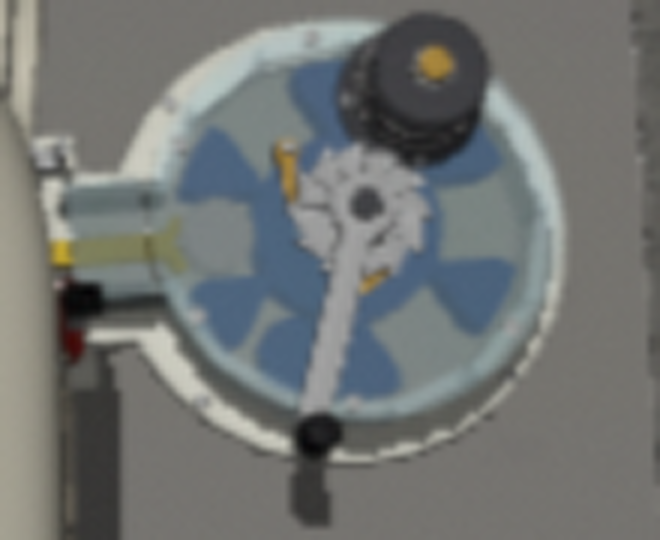

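```bash
python3 -m inch '[[0.04,0,0,0,1],[0.09,0,0,0,1],[0.14,0,0,0,1],[0.157,0,0,0,1],[0.157,0,0,0,1],[0.157,0,0,0,0.7],[0.157,0,0,0,0.4],[0.157,0,0,0,0.2],[0.157,0,-0.06,0,0],[0.157,0,-0.13,0,0]]'; python3 - <<'E'
from h import *
plan((*cw(-.109,.0374,0)[:2],.133),YAW+90)
E
```

```text
clock: 42.68
eef_pos: [0.5841, 0.1124, 0.1126]
tool_rot: [0.677, 0.736, -0.002, -0.001]
ft_force: [1.4, -0.5, 0.7]
grip_width: 0.0855
shift [-0.3377 -0.1077 -0.0197] yaw now 4.86 turn units -0.7499 tcp [0.5841 0.1124 0.1126] clk 42.67
```

Turn +0.75 is equivalent to −0.75 for the grasp, so I'm using +0.75 as before.

```bash
python3 -m inch '[[-0.03,-0.02,-0.01,0.1,0],[-0.08,-0.05,-0.02,0.2,0],[-0.13,-0.08,-0.02,0.3,0],[-0.2,-0.1077,-0.02,0.38,0],[-0.26,-0.1077,-0.02,0.5,0],[-0.32,-0.1077,-0.02,0.6,0],[-0.3377,-0.1077,-0.02,0.7,0],[-0.3377,-0.1077,-0.02,0.75,0.3],[-0.3377,-0.1077,-0.02,0.75,0.68],[-0.3377,-0.1077,-0.02,0.75,0.68]]'; python3 - <<'E'
from h import *
plan((*cw(-.109,.0374,0)[:2],.0435),YAW+90)
E
```

```text
clock: 43.92
eef_pos: [0.5062, -0.2328, 0.1325]
tool_rot: [0.999, 0.043, -0.0, -0.0]
ft_force: [-0.4, 0.6, 0.2]
grip_width: 0.0321
shift [-0.0008  0.0003  0.089 ] yaw now -85.11 turn units 0.0004 tcp [ 0.5062 -0.2328  0.1325] clk 43.92
```

```bash
python3 -m inch '[[-0.001,0,0.04,0,0.68],[-0.001,0,0.08,0,0.68],[-0.001,0,0.09,0,0.68],[-0.001,0,0.09,0,0.68]]' && python3 -m inch '[[0,0.015,0,0,0.68],[0,0.03,0,0,0.68],[0,0.045,0,0,0.68],[0,0.06,0,0,0.68],[0,0.072,0,0,0.68],[0,0.08,0,0,0.68],[0,0.083,0,0,0.68],[0,0.083,0,0,0.68]]' && python3 -m inch '[[0,-0.02,0,0,0.68],[0,-0.035,0,0,0.68],[0,-0.05,0,0,0.68],[0,-0.065,0,0,0.68],[0,-0.08,0,0,0.68],[0,-0.088,0,0,0.68],[0,-0.091,0,0,0.68],[0,-0.091,0,0,0.68]]'; python3 -m inch '[[0,0.02,0,0,0.68],[0,0.035,0,0,0.68],[0,0.05,0,0,0.68],[0,0.065,0,0,0.68],[0,0.08,0,0,0.68],[0,0.088,0,0,0.68],[0,0.091,0,0,0.68],[0,0.091,0,0,0.68]]'; python3 -m inch '[[0,-0.02,0,0,0.68],[0,-0.035,0,0,0.68],[0,-0.05,0,0,0.68],[0,-0.065,0,0,0.68],[0,-0.08,0,0,0.68],[0,-0.088,0,0,0.68],[0,-0.091,0,0,0.68],[0,-0.091,0,0,0.68]]'
```

```text
clock: 44.42
eef_pos: [0.5055, -0.2323, 0.0427]
tool_rot: [0.999, 0.043, -0.0, -0.0]
ft_force: [0.1, 0.4, 0.3]
grip_width: 0.0275
clock: 45.42
eef_pos: [0.5132, -0.3105, 0.0428]
tool_rot: [0.999, 0.044, 0.0, -0.004]
ft_force: [1.3, 13.0, 4.9]
grip_width: 0.0268
clock: 46.42
eef_pos: [0.506, -0.2281, 0.0431]
tool_rot: [0.999, 0.042, 0.001, 0.004]
ft_force: [2.7, -11.0, -3.7]
grip_width: 0.0275
clock: 47.42
eef_pos: [0.5134, -0.3105, 0.0428]
tool_rot: [0.999, 0.044, 0.001, -0.004]
ft_force: [0.9, 12.8, 4.0]
grip_width: 0.0274
clock: 48.42
eef_pos: [0.506, -0.2281, 0.0431]
tool_rot: [0.999, 0.042, 0.001, 0.004]
ft_force: [1.7, -10.4, -4.3]
grip_width: 0.0273
```

```bash
python3 -m inch '[[0,0.008,0,0,0.5],[0,0.008,-0.05,0,0.3],[0,0.008,-0.1,0,0],[0,0.008,-0.1,0,0]]'; python3 - <<'E'
from h import *
im,C=snap("top","t22",(140,140,280,170),2.8)
plan((.4375,.0513,.06),YAW+90)
E
```

```text
clock: 48.92
eef_pos: [0.5088, -0.2334, 0.1476]
tool_rot: [0.999, 0.043, 0.004, 0.002]
ft_force: [-0.2, -0.6, -0.5]
grip_width: 0.0853
shift [-0.0454 -0.2891  0.0844] yaw now -85.1 turn units 0.0005 tcp [ 0.5071 -0.2327  0.145 ] clk 48.98
```

View pics/t22.png

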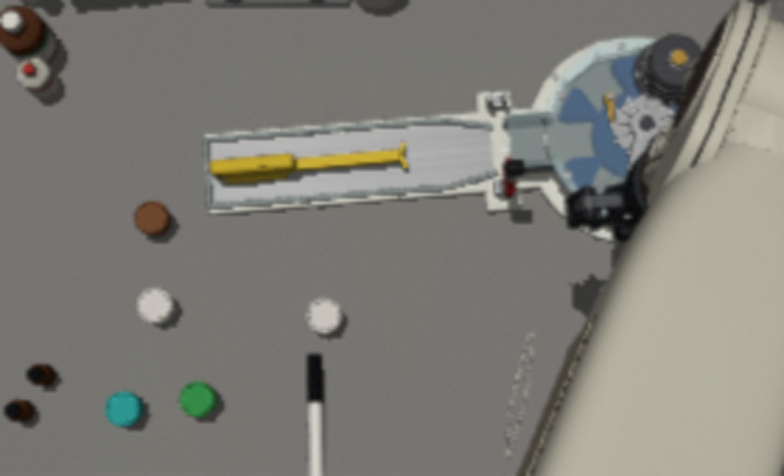

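```bash
python3 -m inch '[[-0.01,-0.06,0,0,0],[-0.02,-0.12,0,0,0],[-0.035,-0.18,0.02,0,0],[-0.0454,-0.24,0.05,0,0],[-0.0454,-0.289,0.08,0,0],[-0.0454,-0.289,0.084,0,0],[-0.0454,-0.289,0.084,0,0],[-0.0454,-0.289,0.084,0,0],[-0.0454,-0.289,0.084,0,0]]'; python3 - <<'E'
from h import *
im,C=snap("wrist","w23"); plan((.4375,.0513,-.034),YAW+90)
E
```

```text
clock: 50.1
eef_pos: [0.4375, 0.0428, 0.0594]
tool_rot: [0.999, 0.047, 0.001, -0.003]
ft_force: [0.4, 0.6, 0.1]
grip_width: 0.0851
shift [ 0.0008 -0.0078  0.0934] yaw now -84.64 turn units 0.0042 tcp [0.4374 0.0428 0.0594] clk 50.15
```

View pics/w23.png

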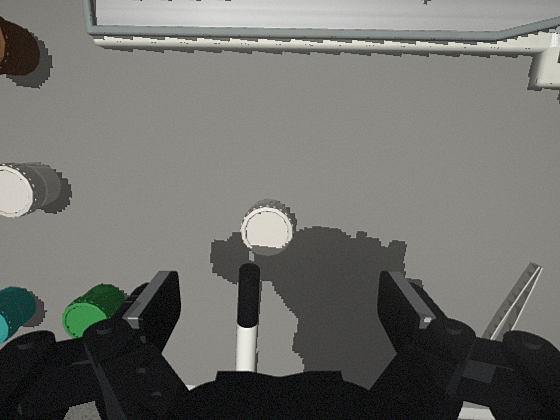

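```bash
python3 - <<'E'
from h import *
print(bot.get_obs()["joint_pos"])
p=unproj("wrist",(268,229),.032);print(p); plan((*p[:2],.03),-60)
E
```

```text
[ 0.09252347  0.23531235 -0.38165412  0.95254888  0.00660462  3.14059833]
[0.43818107 0.05041942 0.032     ]
shift [ 0.0015 -0.0073  0.0294] yaw now -84.64 turn units -0.2053 tcp [0.4374 0.0428 0.0594] clk 50.15
```

```bash
python3 -m inch '[[0,0,0,-0.09,0],[0,0,0,-0.18,0],[0,0,0,-0.205,0],[0,0,0,-0.205,0]]'; python3 - <<'E'
from h import *
im,C=snap("wrist","w24"); plan((.4382,.0504,-.034),-60); print(bot.get_obs()["joint_pos"][5])
E
```

```text
clock: 50.65
eef_pos: [0.437, 0.0432, 0.0592]
tool_rot: [0.966, 0.259, 0.001, -0.003]
ft_force: [-0.2, -0.4, 0.2]
grip_width: 0.0855
shift [ 0.0043 -0.005   0.0932] yaw now -60.03 turn units -0.0003 tcp [0.4369 0.0433 0.0591] clk 50.7
2.712207730530591
```

View pics/w24.png

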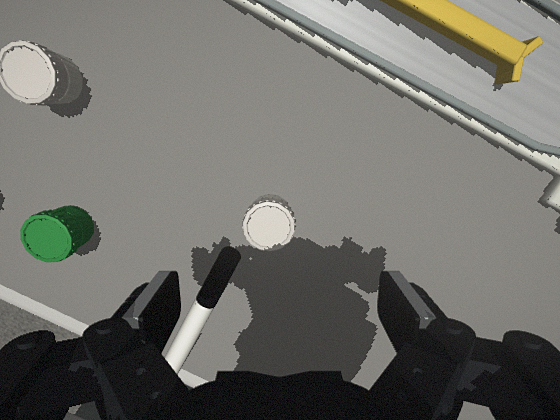

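```bash
python3 - <<'E'
from h import *
p=unproj("wrist",(269,224),.032);print(p); plan((*p[:2],-.034),-60)
E
python3 -m inch '[[0.0045,-0.0055,0.04,0,0],[0.0045,-0.0055,0.08,0,0],[0.0045,-0.0055,0.093,0,0],[0.0045,-0.0055,0.093,0,0.3],[0.0045,-0.0055,0.093,0,1],[0.0045,-0.0055,0.093,0,1],[0.0045,-0.0055,0.093,0,1],[0.0045,-0.0055,0.093,0,1]]'; python3 -m inch '[[0,0,-0.05,0,1],[0,0,-0.09,0,1],[0,0,-0.09,0,1],[0,0,-0.09,0,1]]'; python3 - <<'E'
from h import *
plan((*cw(0.001,.200,0)[:2],.05),YAW)
E
```

```text
[0.43809568 0.05173411 0.032     ]
shift [ 0.0049 -0.0062  0.0932] yaw now -60.03 turn units -0.0003 tcp [0.4369 0.0433 0.0591] clk 50.7
clock: 51.7
eef_pos: [0.4393, 0.0515, -0.0325]
tool_rot: [0.966, 0.259, 0.002, -0.003]
ft_force: [-0.3, -0.3, 5.5]
grip_width: 0.0323
clock: 52.2
eef_pos: [0.4375, 0.0507, 0.0559]
tool_rot: [0.966, 0.259, 0.001, -0.003]
ft_force: [-0.5, 1.2, -0.1]
grip_width: 0.0327
shift [0.0853 0.1795 0.0051] yaw now -59.92 turn units -0.5398 tcp [0.4375 0.0507 0.0559] clk 52.2
```

```bash
python3 -m inch '[[0.02,0.04,0,-0.09,1],[0.04,0.08,0,-0.18,1],[0.06,0.12,0,-0.27,1],[0.0853,0.1795,0,-0.36,1],[0.0853,0.1795,0,-0.45,1],[0.0853,0.1795,0,-0.54,1],[0.0853,0.1795,0,-0.54,1],[0.0853,0.1795,0.04,-0.54,1],[0.0853,0.1795,0.07,-0.54,1],[0.0853,0.1795,0.07,-0.54,1]]'; python3 -m inch '[[0,0,0,0,1]]'; python3 - <<'E'
from h import *
snap("wrist","w25");plan((*cw(0.001,.200,0)[:2],-.0215),YAW)
E
```

```text
clock: 53.45
eef_pos: [0.5977, -0.0608, -0.0184]
tool_rot: [0.677, 0.736, -0.0, -0.006]
ft_force: [-1.5, -0.5, -0.4]
grip_width: 0.0327
clock: 53.58
eef_pos: [0.6019, -0.0613, -0.0144]
tool_rot: [0.677, 0.736, 0.002, -0.002]
ft_force: [0.5, -0.6, 0.1]
grip_width: 0.0326
shift [-0.0004 -0.0014  0.0078] yaw now 4.83 turn units -0.0002 tcp [ 0.6026 -0.0614 -0.0137] clk 53.62
```

View pics/w25.png

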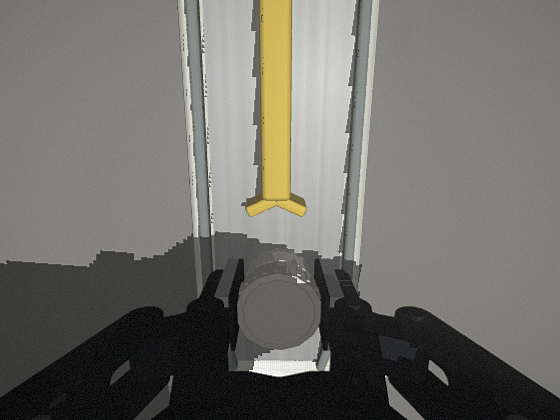

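```bash
python3 -m inch '[[0,-0.001,0.004,0,1],[0,-0.001,0.007,0,1],[0,-0.001,0.0075,0,1]]'; python3 -m inch '[[0,0,0.001,0,0.5],[0,0,0,0,0.3],[0,0,0,0,0.2],[0,0,-0.06,0,0],[0,0,-0.1,0,0],[0.08,0,-0.1,0,0],[0.08,0,-0.1,0,0],[0.08,0,-0.1,0,0]]'; python3 - <<'E'
from h import *
C=cam("wrist"); snap("wrist","w26")
plan((*cw(0.001,.3750,0)[:2],-.0100),YAW)
E
```

```text
clock: 54.0
eef_pos: [0.6004, -0.0614, -0.0224]
tool_rot: [0.676, 0.736, 0.002, -0.002]
ft_force: [-0.7, 1.2, 2.9]
grip_width: 0.0322
clock: 55.0
eef_pos: [0.5934, 0.0187, 0.0779]
tool_rot: [0.675, 0.737, 0.002, -0.002]
ft_force: [0.2, -0.1, 0.0]
grip_width: 0.0852
shift [0.0946 0.0014 0.0882] yaw now 4.94 turn units 0.0007 tcp [0.5934 0.0176 0.0776] clk 55.05
```

View pics/w26.png

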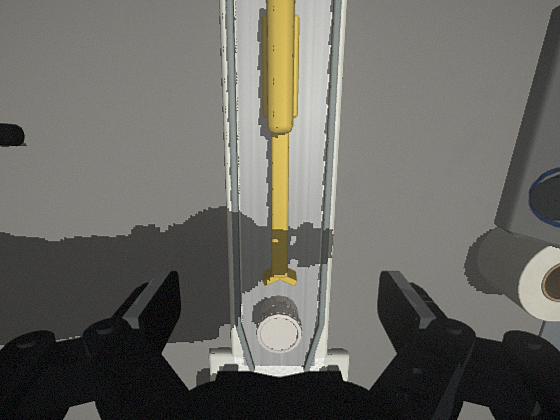

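Same arrangement as last time, so I'll repeat the grip and the push.

```bash
python3 -m inch '[[0.06,0.001,0,0,0],[0.095,0.001,0.0,0,0],[0.095,0.001,0.03,0,0],[0.095,0.001,0.06,0,0],[0.095,0.001,0.088,0,0],[0.095,0.001,0.088,0,0.4],[0.095,0.001,0.088,0,1],[0.095,0.001,0.088,0,1],[0.095,0.001,0.088,0,1]]'; python3 - <<'E'
from h import *
plan((*cw(0.001,.2195,0)[:2],-.0095),YAW)
E
```

```text
clock: 56.18
eef_pos: [0.5879, 0.113, -0.0076]
tool_rot: [0.676, 0.736, 0.003, -0.002]
ft_force: [1.0, -0.5, 1.1]
grip_width: 0.015
shift [-0.1558 -0.0014  0.0008] yaw now 4.86 turn units 0.0001 tcp [ 0.5879  0.113  -0.0076] clk 56.17
```

```bash
python3 -m inch '[[-0.005,-0.001,-0.001,0,1],[-0.02,-0.0015,-0.001,0,1],[-0.035,-0.0015,-0.001,0,1],[-0.05,-0.0015,-0.001,0,1],[-0.065,-0.0015,-0.001,0,1],[-0.08,-0.0015,-0.001,0,1],[-0.1,-0.0015,-0.001,0,1],[-0.115,-0.0015,-0.001,0,1],[-0.128,-0.0015,-0.001,0,1],[-0.138,-0.0015,-0.001,0,1]]' && python3 -m inch '[[-0.004,0,0,0,1],[-0.008,0,0,0,1],[-0.011,0,0,0,1],[-0.011,0,0,0,1]]' &&  python3 -m inch '[[-0.002,0,0,0,1],[-0.004,0,0,0,1],[-0.004,0,0,0,1]]' && python3 -m inch '[[-0.002,0,0,0,1],[-0.004,0,0,0,1],[-0.004,0,0,0,1]]'; python3 - <<'E'
from h import *
snap("top","t27",(310,150,110,90),6)
E
```

```text
clock: 57.42
eef_pos: [0.5979, -0.0248, -0.0078]
tool_rot: [0.676, 0.736, 0.004, -0.002]
ft_force: [-0.1, 5.9, 10.0]
grip_width: 0.0146
clock: 57.92
eef_pos: [0.5988, -0.0357, -0.0078]
tool_rot: [0.676, 0.736, 0.004, -0.002]
ft_force: [-1.4, 5.1, 8.5]
grip_width: 0.0144
clock: 58.3
eef_pos: [0.5992, -0.0393, -0.0078]
tool_rot: [0.676, 0.737, 0.004, -0.002]
ft_force: [0.2, 5.2, 8.1]
grip_width: 0.0149
clock: 58.68
eef_pos: [0.5994, -0.0423, -0.0078]
tool_rot: [0.676, 0.737, 0.005, -0.003]
ft_force: [-0.9, 8.4, 9.1]
grip_width: 0.0149
```

View pics/t27.png

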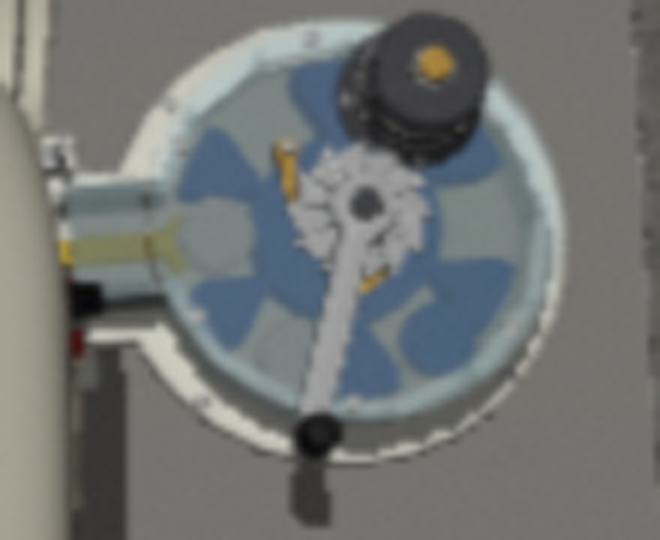

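```bash
python3 -m inch '[[0.04,0,0,0,1],[0.09,0,0,0,1],[0.14,0,0,0,1],[0.157,0,0,0,1],[0.157,0,0,0,1],[0.157,0,0,0,0.7],[0.157,0,0,0,0.4],[0.157,0,0,0,0.2],[0.157,0,-0.06,0,0],[0.157,0,-0.13,0,0]]'; python3 - <<'E'
from h import *
plan((*cw(-.109,.0374,0)[:2],.133),YAW+90)
E
```

```text
clock: 59.98
eef_pos: [0.584, 0.1111, 0.114]
tool_rot: [0.677, 0.736, 0.001, -0.003]
ft_force: [1.4, 0.5, -0.7]
grip_width: 0.0853
shift [-0.3363 -0.1074 -0.0206] yaw now 4.83 turn units 0.7499 tcp [0.584  0.1111 0.114 ] clk 59.98
```

```bash
python3 -m inch '[[-0.03,-0.02,-0.01,0.1,0],[-0.08,-0.05,-0.02,0.2,0],[-0.13,-0.08,-0.02,0.3,0],[-0.2,-0.1077,-0.02,0.38,0],[-0.26,-0.1077,-0.02,0.5,0],[-0.32,-0.1077,-0.02,0.6,0],[-0.3363,-0.1077,-0.02,0.7,0],[-0.3363,-0.1077,-0.02,0.75,0.3],[-0.3363,-0.1077,-0.02,0.75,0.68],[-0.3363,-0.1077,-0.02,0.75,0.68]]'; python3 - <<'E'
from h import *
plan((*cw(-.109,.0374,0)[:2],.0435),YAW+90)
E
```

```text
clock: 61.22
eef_pos: [0.506, -0.2328, 0.1316]
tool_rot: [0.999, 0.043, -0.001, -0.003]
ft_force: [-0.3, 0.2, -0.7]
grip_width: 0.0322
shift [-0.0005  0.0009  0.0881] yaw now -85.12 turn units 0.0002 tcp [ 0.506  -0.2328  0.1316] clk 61.23
```

```bash
python3 -m inch '[[-0.001,0,0.04,0,0.68],[-0.001,0,0.08,0,0.68],[-0.001,0,0.089,0,0.68],[-0.001,0,0.089,0,0.68]]' && python3 -m inch '[[0,0.015,0,0,0.68],[0,0.03,0,0,0.68],[0,0.045,0,0,0.68],[0,0.06,0,0,0.68],[0,0.072,0,0,0.68],[0,0.08,0,0,0.68],[0,0.083,0,0,0.68],[0,0.083,0,0,0.68]]' && python3 -m inch '[[0,-0.02,0,0,0.68],[0,-0.035,0,0,0.68],[0,-0.05,0,0,0.68],[0,-0.065,0,0,0.68],[0,-0.08,0,0,0.68],[0,-0.088,0,0,0.68],[0,-0.091,0,0,0.68],[0,-0.091,0,0,0.68]]'; python3 -m inch '[[0,0.02,0,0,0.68],[0,0.035,0,0,0.68],[0,0.05,0,0,0.68],[0,0.065,0,0,0.68],[0,0.08,0,0,0.68],[0,0.088,0,0,0.68],[0,0.091,0,0,0.68],[0,0.091,0,0,0.68]]'; python3 -m inch '[[0,-0.02,0,0,0.68],[0,-0.035,0,0,0.68],[0,-0.05,0,0,0.68],[0,-0.065,0,0,0.68],[0,-0.08,0,0,0.68],[0,-0.088,0,0,0.68],[0,-0.091,0,0,0.68],[0,-0.091,0,0,0.68]]'; python3 -m inch '[[0,0.008,0,0,0.5],[0,0.008,-0.05,0,0.3],[0,0.008,-0.1,0,0],[0,0.008,-0.1,0,0]]'; python3 - <<'E'
from h import *
im,C=snap("top","t28",(140,140,280,170),2.8)
plan((.448,.2180,.06),YAW)
E
```

```text
clock: 61.72
eef_pos: [0.5053, -0.2318, 0.043]
tool_rot: [0.999, 0.043, -0.001, -0.003]
ft_force: [-0.0, 0.0, 0.7]
grip_width: 0.0273
clock: 62.72
eef_pos: [0.5127, -0.3102, 0.0424]
tool_rot: [0.999, 0.044, 0.0, -0.008]
ft_force: [0.2, 12.6, 5.0]
grip_width: 0.0271
clock: 63.72
eef_pos: [0.5056, -0.2278, 0.0432]
tool_rot: [0.999, 0.042, 0.0, 0.001]
ft_force: [1.2, -10.9, -3.9]
grip_width: 0.0277
clock: 64.72
eef_pos: [0.5131, -0.3102, 0.0425]
tool_rot: [0.999, 0.044, 0.0, -0.008]
ft_force: [0.8, 12.6, 3.0]
grip_width: 0.0274
clock: 65.72
eef_pos: [0.5056, -0.2278, 0.0432]
tool_rot: [0.999, 0.041, 0.0, 0.001]
ft_force: [0.2, -10.4, -4.4]
grip_width: 0.0277
clock: 66.22
eef_pos: [0.5086, -0.2336, 0.1478]
tool_rot: [0.999, 0.043, 0.004, -0.002]
ft_force: [0.1, -0.2, 0.3]
grip_width: 0.0855
shift [-0.0206 -0.4538  0.0874] yaw now -85.11 turn units -0.7497 tcp [ 0.5069 -0.2328  0.1452] clk 66.28
```

View pics/t28.png

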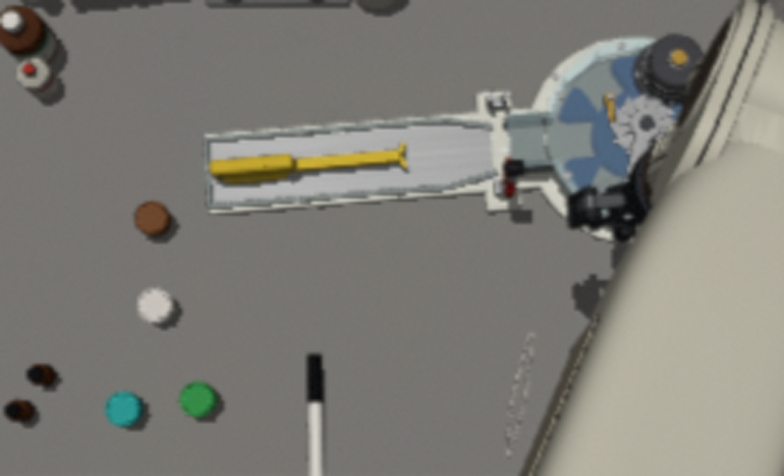

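```bash
python3 -m inch '[[-0.0,-0.04,0,-0.09,0],[-0.0,-0.09,0,-0.18,0],[-0.01,-0.14,0,-0.27,0],[-0.02,-0.19,0,-0.36,0],[-0.0206,-0.25,0,-0.45,0],[-0.0206,-0.31,0.02,-0.54,0],[-0.0206,-0.37,0.04,-0.63,0],[-0.0206,-0.42,0.06,-0.72,0],[-0.0206,-0.4538,0.087,-0.75,0],[-0.0206,-0.4538,0.087,-0.75,0]]'; python3 -m inch '[[0,0,0,0,0],[0,0,0,0,0]]'; python3 - <<'E'
from h import *
im,C=snap("wrist","w29")
plan((.450,.2190,-.034),YAW)
E
```

```text
clock: 67.53
eef_pos: [0.4424, 0.2193, 0.0552]
tool_rot: [0.675, 0.738, -0.001, -0.004]
ft_force: [-0.3, -0.8, -0.1]
grip_width: 0.0856
clock: 67.78
eef_pos: [0.4467, 0.2175, 0.0593]
tool_rot: [0.677, 0.736, 0.002, -0.002]
ft_force: [0.1, -0.2, 0.2]
grip_width: 0.0853
shift [0.0005 0.0031 0.0935] yaw now 4.76 turn units -0.0007 tcp [0.4469 0.2176 0.0595] clk 67.83
```

View pics/w29.png

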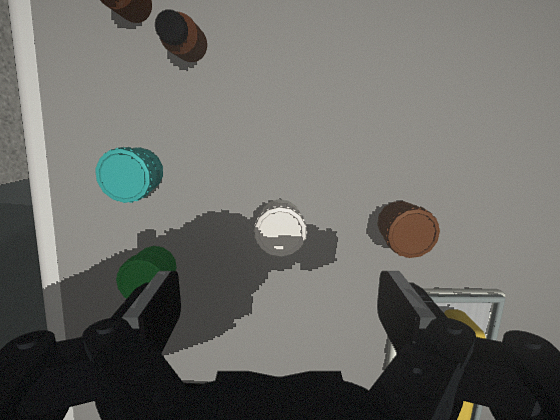

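```bash
python3 - <<'E'
from h import *
p=unproj("wrist",(280.5,231),.032);print(p); plan((*p[:2],-.0335),YAW)
E
```

```text
[0.4479652  0.21833105 0.032     ]
shift [0.     0.0011 0.093 ] yaw now 4.76 turn units -0.0007 tcp [0.4469 0.2176 0.0595] clk 67.83
```

```bash
python3 -m inch '[[0,0.001,0.04,0,0],[0,0.001,0.08,0,0],[0,0.001,0.0925,0,0],[0,0.001,0.0925,0,0.3],[0,0.001,0.0925,0,1],[0,0.001,0.0925,0,1],[0,0.001,0.0925,0,1],[0,0.001,0.0925,0,1]]'; python3 -m inch '[[0,0,-0.05,0,1],[0,0,-0.1,0,1],[0,0,-0.1,0,1],[0,0,-0.1,0,1]]'; python3 - <<'E'
from h import *
plan((*cw(0.001,.200,0)[:2],.06),YAW)
E
```

```text
clock: 68.82
eef_pos: [0.4489, 0.2198, -0.0318]
tool_rot: [0.676, 0.737, 0.004, -0.002]
ft_force: [-0.5, -0.8, 6.3]
grip_width: 0.0326
clock: 69.32
eef_pos: [0.4471, 0.2184, 0.0665]
tool_rot: [0.676, 0.737, 0.002, -0.002]
ft_force: [0.4, 0.8, -1.0]
grip_width: 0.032
shift [-0.2924  0.1298  0.0046] yaw now 4.88 turn units 0.0003 tcp [0.4471 0.2184 0.0665] clk 69.33
```

```bash
python3 -m inch '[[-0.05,0.02,0,0,1],[-0.1,0.05,0,0,1],[-0.16,0.08,0,0,1],[-0.22,0.11,0,0,1],[-0.2924,0.1298,0,0,1],[-0.2924,0.1298,0,0,1],[-0.2924,0.1298,0.03,0,1],[-0.2924,0.1298,0.06,0,1],[-0.2924,0.1298,0.078,0,1],[-0.2924,0.1298,0.078,0,1]]'; python3 -m inch '[[0,0,0,0,1]]'; python3 - <<'E'
from h import *
plan((*cw(0.001,.200,0)[:2],-.021),YAW)
E
```

```text
clock: 70.58
eef_pos: [0.598, -0.0602, -0.0167]
tool_rot: [0.676, 0.737, 0.0, -0.006]
ft_force: [0.2, 0.5, -0.4]
grip_width: 0.0324
clock: 70.7
eef_pos: [0.6013, -0.0608, -0.0135]
tool_rot: [0.676, 0.737, 0.002, -0.003]
ft_force: [-0.0, -1.0, -0.5]
grip_width: 0.0321
shift [-0.0011 -0.0001  0.0075] yaw now 4.92 turn units 0.0006 tcp [ 0.6013 -0.0608 -0.0135] clk 70.7
```

```bash
python3 -m inch '[[-0.001,0,0.004,0,1],[-0.001,0,0.007,0,1],[-0.001,0,0.0075,0,1]]'; python3 -m inch '[[0,0,0.001,0,0.5],[0,0,0,0,0.3],[0,0,0,0,0.2],[0,0,-0.06,0,0],[0,0,-0.1,0,0],[0.08,0,-0.1,0,0],[0.08,0,-0.1,0,0],[0.08,0,-0.1,0,0]]'; python3 - <<'E'
from h import *
C=cam("wrist"); snap("wrist","w30")
plan((*cw(0.001,.3740,0)[:2],-.0100),YAW)
E
```

```text
clock: 71.08
eef_pos: [0.6015, -0.0623, -0.021]
tool_rot: [0.676, 0.737, 0.002, -0.002]
ft_force: [0.8, 0.0, 0.0]
grip_width: 0.0323
clock: 72.08
eef_pos: [0.5944, 0.0179, 0.0794]
tool_rot: [0.675, 0.737, 0.002, -0.002]
ft_force: [-0.0, -0.3, 0.2]
grip_width: 0.0857
shift [0.0946 0.0003 0.0897] yaw now 4.94 turn units 0.0007 tcp [0.5945 0.0168 0.0792] clk 72.12
```

View pics/w30.png

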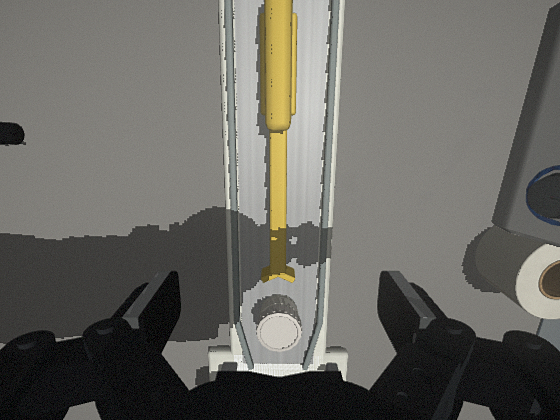

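```bash
python3 -m inch '[[0.06,0,0,0,0],[0.0955,0,0.0,0,0],[0.0955,0,0.03,0,0],[0.0955,0,0.06,0,0],[0.0955,0,0.09,0,0],[0.0955,0,0.09,0,0.4],[0.0955,0,0.09,0,1],[0.0955,0,0.09,0,1],[0.0955,0,0.09,0,1]]' && python3 -m inch '[[-0.005,-0.001,-0.001,0,1],[-0.02,-0.0015,-0.001,0,1],[-0.035,-0.0015,-0.001,0,1],[-0.05,-0.0015,-0.001,0,1],[-0.065,-0.0015,-0.001,0,1],[-0.08,-0.0015,-0.001,0,1],[-0.1,-0.0015,-0.001,0,1],[-0.115,-0.0015,-0.001,0,1],[-0.128,-0.0015,-0.001,0,1],[-0.138,-0.0015,-0.001,0,1]]' && python3 -m inch '[[-0.004,0,0,0,1],[-0.008,0,0,0,1],[-0.011,0,0,0,1],[-0.011,0,0,0,1]]' &&  python3 -m inch '[[-0.002,0,0,0,1],[-0.004,0,0,0,1],[-0.004,0,0,0,1]]' && python3 -m inch '[[-0.002,0,0,0,1],[-0.004,0,0,0,1],[-0.004,0,0,0,1]]'; python3 - <<'E'
from h import *
snap("top","t31",(310,150,110,90),6)
E
```

```text
clock: 73.25
eef_pos: [0.5879, 0.1126, -0.0081]
tool_rot: [0.676, 0.736, 0.003, -0.002]
ft_force: [1.2, -0.6, 1.7]
grip_width: 0.0148
clock: 74.5
eef_pos: [0.598, -0.0251, -0.0083]
tool_rot: [0.676, 0.736, 0.004, -0.002]
ft_force: [-0.7, 6.9, 8.6]
grip_width: 0.0148
clock: 75.0
eef_pos: [0.5989, -0.036, -0.0082]
tool_rot: [0.676, 0.736, 0.004, -0.002]
ft_force: [-0.8, 4.9, 7.5]
grip_width: 0.0151
clock: 75.38
eef_pos: [0.5993, -0.0397, -0.0082]
tool_rot: [0.676, 0.737, 0.004, -0.002]
ft_force: [-0.1, 5.9, 8.6]
grip_width: 0.0149
clock: 75.75
eef_pos: [0.5995, -0.0433, -0.0083]
tool_rot: [0.676, 0.737, 0.004, -0.003]
ft_force: [0.1, 6.3, 9.5]
grip_width: 0.0148
```

View pics/t31.png

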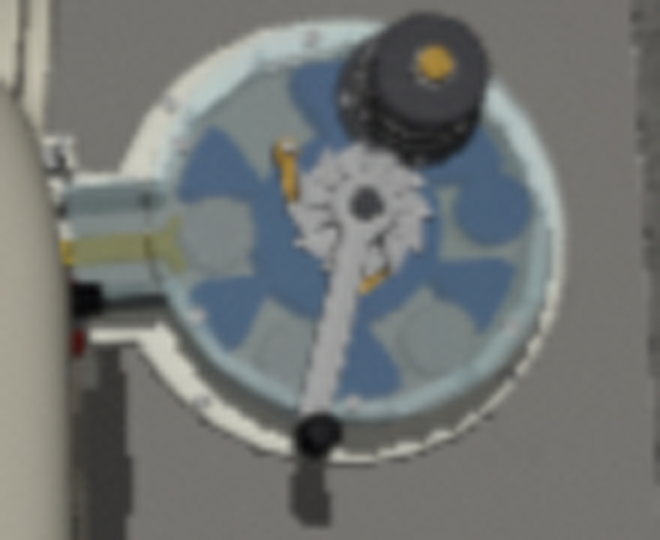

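```bash
python3 -m inch '[[-0.001,0,0,0,1],[-0.003,0,0,0,1],[-0.003,0,0,0,1]]'; python3 -m inch '[[0.04,0,0,0,1],[0.09,0,0,0,1],[0.14,0,0,0,1],[0.16,0,0,0,1],[0.16,0,0,0,1],[0.16,0,0,0,0.7],[0.16,0,0,0,0.4],[0.16,0,0,0,0.2],[0.16,0,-0.06,0,0],[0.16,0,-0.13,0,0]]'; python3 - <<'E'
from h import *
plan((*cw(-.109,.0374,0)[:2],.133),YAW+90)
E
```

```text
clock: 76.18
eef_pos: [0.5995, -0.0433, -0.0083]
tool_rot: [0.676, 0.737, 0.006, -0.004]
ft_force: [-1.7, 14.4, 10.2]
grip_width: 0.015
clock: 77.42
eef_pos: [0.5841, 0.1107, 0.1135]
tool_rot: [0.677, 0.736, 0.001, -0.003]
ft_force: [1.9, 1.1, 0.2]
grip_width: 0.0854
shift [-0.3359 -0.1074 -0.0211] yaw now 4.83 turn units 0.7499 tcp [0.5841 0.1107 0.1135] clk 77.42
```

```bash
python3 -m inch '[[-0.03,-0.02,-0.01,0.1,0],[-0.08,-0.05,-0.02,0.2,0],[-0.13,-0.08,-0.02,0.3,0],[-0.2,-0.1074,-0.02,0.38,0],[-0.26,-0.1074,-0.02,0.5,0],[-0.32,-0.1074,-0.02,0.6,0],[-0.336,-0.1074,-0.02,0.7,0],[-0.336,-0.1074,-0.02,0.75,0.3],[-0.336,-0.1074,-0.02,0.75,0.68],[-0.336,-0.1074,-0.02,0.75,0.68]]'; python3 - <<'E'
from h import *
plan((*cw(-.109,.0374,0)[:2],.0435),YAW+90)
E
```

```text
clock: 78.68
eef_pos: [0.5063, -0.2329, 0.1311]
tool_rot: [0.999, 0.043, -0.001, -0.003]
ft_force: [-0.0, -0.4, 0.8]
grip_width: 0.032
shift [-0.0008  0.0007  0.0876] yaw now -85.12 turn units 0.0002 tcp [ 0.5063 -0.2329  0.1311] clk 78.67
```

```bash
python3 -m inch '[[-0.001,0,0.04,0,0.68],[-0.001,0,0.08,0,0.68],[-0.001,0,0.088,0,0.68],[-0.001,0,0.088,0,0.68]]' && python3 -m inch '[[0,0.015,0,0,0.68],[0,0.03,0,0,0.68],[0,0.045,0,0,0.68],[0,0.06,0,0,0.68],[0,0.072,0,0,0.68],[0,0.08,0,0,0.68],[0,0.083,0,0,0.68],[0,0.083,0,0,0.68]]' && python3 -m inch '[[0,-0.02,0,0,0.68],[0,-0.035,0,0,0.68],[0,-0.05,0,0,0.68],[0,-0.065,0,0,0.68],[0,-0.08,0,0,0.68],[0,-0.088,0,0,0.68],[0,-0.091,0,0,0.68],[0,-0.091,0,0,0.68]]'; python3 -m inch '[[0,0.02,0,0,0.68],[0,0.035,0,0,0.68],[0,0.05,0,0,0.68],[0,0.065,0,0,0.68],[0,0.08,0,0,0.68],[0,0.088,0,0,0.68],[0,0.091,0,0,0.68],[0,0.091,0,0,0.68]]'; python3 -m inch '[[0,-0.02,0,0,0.68],[0,-0.035,0,0,0.68],[0,-0.05,0,0,0.68],[0,-0.065,0,0,0.68],[0,-0.08,0,0,0.68],[0,-0.088,0,0,0.68],[0,-0.091,0,0,0.68],[0,-0.091,0,0,0.68]]'; python3 -m inch '[[0,0.008,0,0,0.5],[0,0.008,-0.05,0,0.3],[0,0.008,-0.12,0,0],[-0.1,0.008,-0.12,0,0],[-0.1,0.008,-0.12,0,0],[-0.1,0.008,-0.12,0,0]]'; python3 - <<'E'
from h import *
im,C=snap("top","t32",(310,150,110,90),6);im,C=snap("wrist","w32");im,C=snap("scene","s32",(230,120,180,120),4)
E
```

```text
clock: 79.18
eef_pos: [0.5057, -0.232, 0.0436]
tool_rot: [0.999, 0.043, -0.0, -0.003]
ft_force: [-0.7, 0.1, 0.6]
grip_width: 0.0276
clock: 80.18
eef_pos: [0.5132, -0.3101, 0.0429]
tool_rot: [0.999, 0.044, 0.0, -0.008]
ft_force: [0.4, 13.6, 4.9]
grip_width: 0.0274
clock: 81.18
eef_pos: [0.5059, -0.2277, 0.0437]
tool_rot: [0.999, 0.042, 0.0, 0.001]
ft_force: [2.6, -11.0, -4.3]
grip_width: 0.0275
clock: 82.18
eef_pos: [0.5135, -0.3101, 0.043]
tool_rot: [0.999, 0.044, 0.001, -0.008]
ft_force: [0.9, 13.3, 4.2]
grip_width: 0.0277
clock: 83.18
eef_pos: [0.5059, -0.2277, 0.0437]
tool_rot: [0.999, 0.042, 0.0, 0.001]
ft_force: [2.5, -10.8, -3.5]
grip_width: 0.0273
clock: 83.92
eef_pos: [0.4039, -0.2407, 0.1641]
tool_rot: [0.999, 0.042, -0.0, -0.004]
ft_force: [1.0, 0.1, -0.6]
grip_width: 0.0853
```

View pics/t32.png

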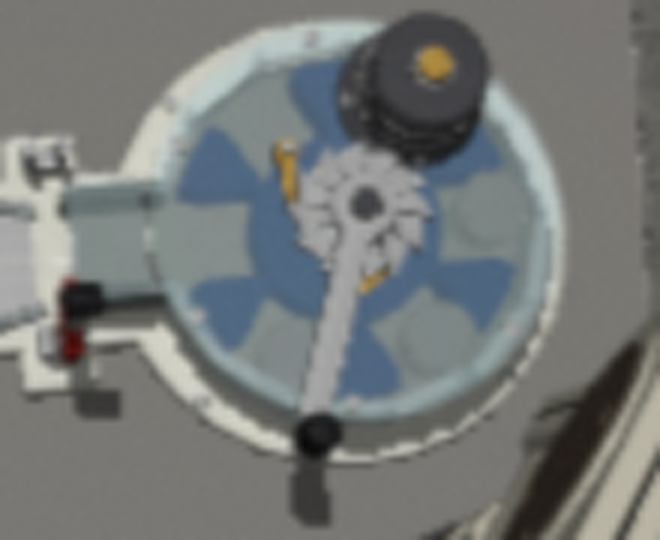

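View pics/w32.png

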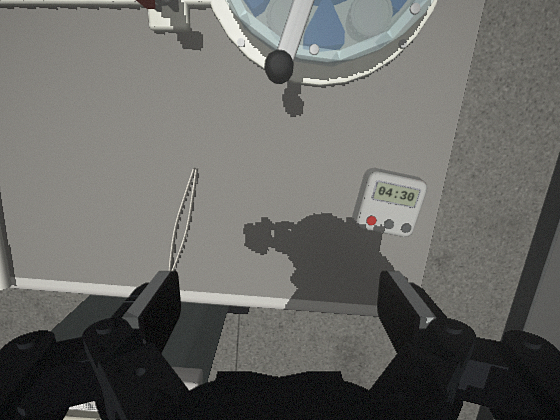

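View pics/s32.png

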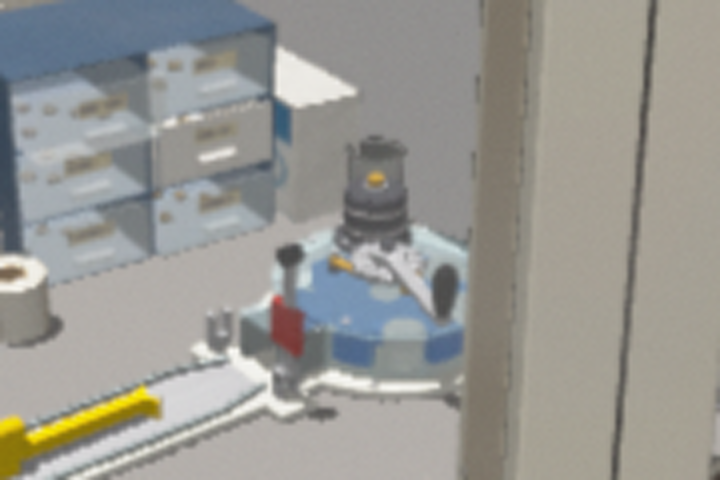

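All three samples are in pockets, an empty pocket is at the port, and the blank is hidden under the head. The stick lies clear in the tray. Next, the shutter.

```bash
python3 - <<'E'
from h import *
im,C=snap("scene","s33",(285,170,40,50),12)
print(cw(-.11,.138,0)); plan((*cw(-.11,.138,0)[:2],.075),YAW)
E
```

```text
[ 0.49592632 -0.13299433  0.        ]
shift [ 0.0978 -0.0995  0.0891] yaw now -85.09 turn units -0.7495 tcp [ 0.407  -0.2411  0.1634] clk 84.12
```

View pics/s33.png

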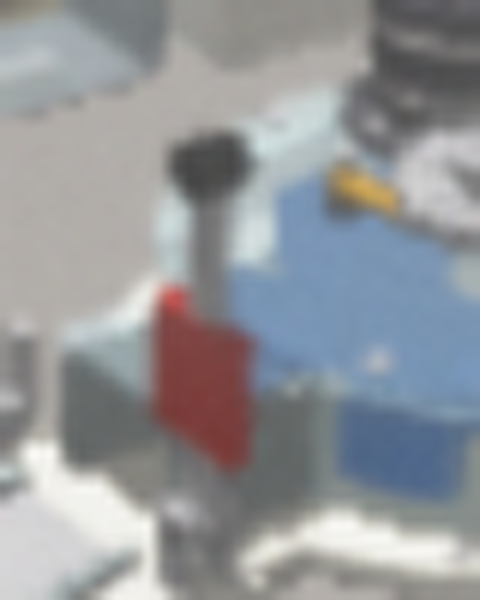

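```bash
python3 - <<'E'
from h import *
print(unproj("scene",(302.3,183.75),.133),cw(-.05,.136,0))
E
python3 -m inch '[[0.02,-0.02,0,-0.09,1],[0.04,-0.04,0,-0.18,1],[0.06,-0.06,0,-0.27,1],[0.08,-0.08,0,-0.36,1],[0.0978,-0.0995,0,-0.45,1],[0.0978,-0.0995,0,-0.54,1],[0.0978,-0.0995,0,-0.63,1],[0.0978,-0.0995,0,-0.72,1],[0.0978,-0.0995,0.04,-0.75,1],[0.0978,-0.0995,0.089,-0.75,1]]'; python3 -m inch '[[0,0,0,0,1],[0,0,0,0,1]]'; python3 - <<'E'
from h import *
im,C=snap("wrist","w33"); plan((*cw(-.0,.138,0)[:2],.075),YAW);im,C=snap("scene","s34",(260,120,120,100),6)
E
```

```text
[ 0.56260047 -0.12977921  0.133     ] [ 0.55588058 -0.12991432  0.        ]
clock: 85.38
eef_pos: [0.4975, -0.133, 0.0747]
tool_rot: [0.676, 0.737, 0.003, -0.001]
ft_force: [-0.4, 0.3, -1.0]
grip_width: 0.0002
clock: 85.62
eef_pos: [0.4964, -0.1331, 0.0761]
tool_rot: [0.676, 0.737, 0.003, -0.002]
ft_force: [-0.0, -0.5, -0.2]
grip_width: -0.0
shift [0.0004 0.1089 0.0022] yaw now 4.9 turn units 0.0004 tcp [ 0.4971 -0.1335  0.0769] clk 85.67
```

View pics/w33.png

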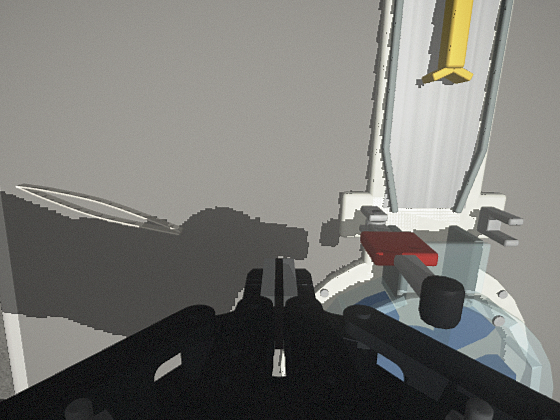

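View pics/s34.png

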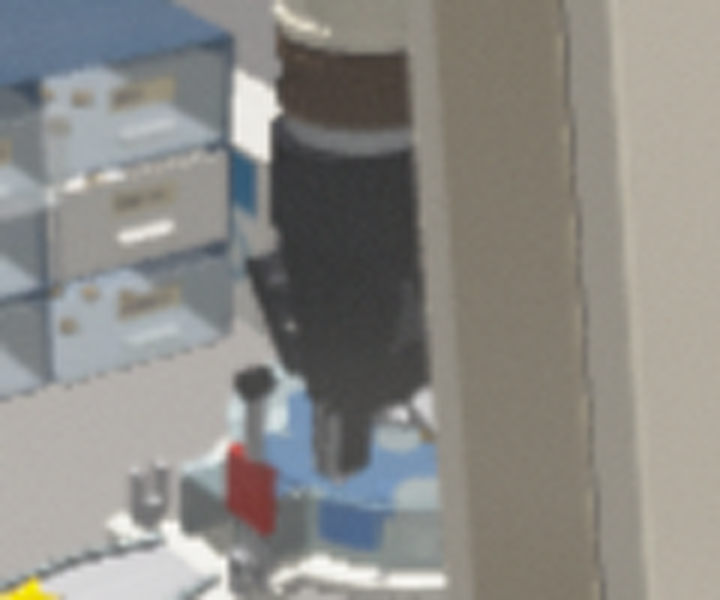

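```bash
python3 -m inch '[[0,0.03,0,0,1],[0,0.045,0,0,1],[0,0.06,0,0,1],[0,0.075,0,0,1],[0,0.085,0,0,1],[0,0.095,0,0,1],[0,0.1,0,0,1],[0,0.1,0,0,1]]'; python3 - <<'E'
from h import *
im,C=snap("wrist","w34");im,C=snap("scene","s35",(260,120,120,100),6)
for px in [(480,209),(503,214),(520,238),(490,240)]: print(px,unproj("wrist",px,.045).round(3))
E
```

```text
clock: 86.72
eef_pos: [0.5953, -0.1247, 0.0753]
tool_rot: [0.676, 0.737, 0.002, -0.002]
ft_force: [0.7, -0.1, 0.3]
grip_width: 0.0002
(480, 209) [ 0.724 -0.099  0.045]
(503, 214) [ 0.74  -0.101  0.045]
(520, 238) [ 0.755 -0.116  0.045]
(490, 240) [ 0.736 -0.119  0.045]
```

View pics/w34.png

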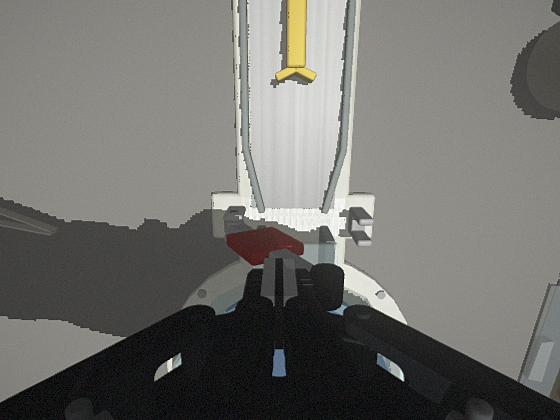

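View pics/s35.png

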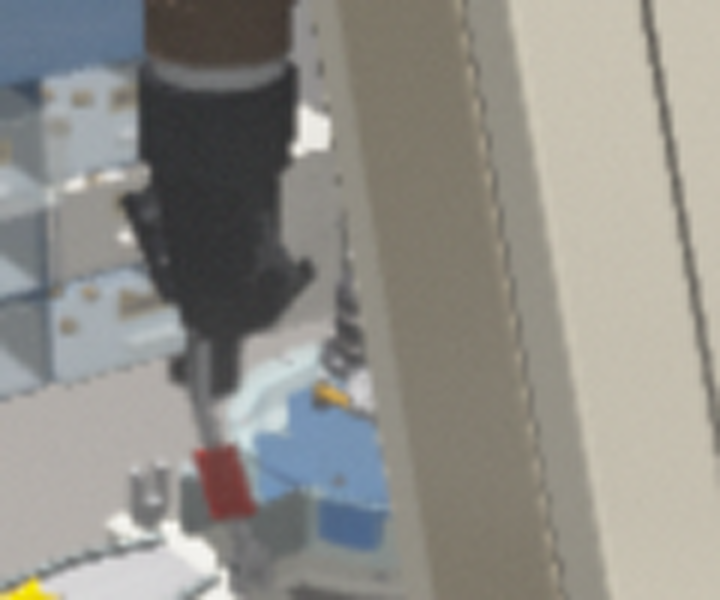

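```bash
python3 - <<'E'
from h import *
def inv(p):
    a=np.radians(YAW); d=np.array(p)[:2]-AX; return np.round((d[0]*np.cos(a)+d[1]*np.sin(a),-d[0]*np.sin(a)+d[1]*np.cos(a)),4)
for px in [(346,207),(372,208),(373,241),(346,243)]: print(px,[inv(unproj("wrist",px,z)) for z in (.03,.04,.05)])
E
python3 -m inch '[[0,0.01,0,0,1],[0,0.02,0,0,1],[0,0.03,0,0,1],[0,0.03,0,0,1]]'; python3 - <<'E'
from h import *
im,C=snap("wrist","w35");im,C=snap("scene","s36",(260,120,120,100),6)
E
```

```text
(346, 207) [array([0.0359, 0.1502]), array([0.0338, 0.1528]), array([0.0317, 0.1553])]
(372, 208) [array([0.054 , 0.1495]), array([0.0512, 0.1521]), array([0.0483, 0.1547])]
(373, 241) [array([0.0566, 0.1251]), array([0.0536, 0.1288]), array([0.0506, 0.1324])]
(346, 243) [array([0.0374, 0.1236]), array([0.0352, 0.1273]), array([0.0331, 0.1311])]
clock: 87.32
eef_pos: [0.6259, -0.122, 0.0749]
tool_rot: [0.676, 0.737, 0.003, -0.002]
ft_force: [-0.4, -0.8, 0.4]
grip_width: -0.0001
```

View pics/w35.png

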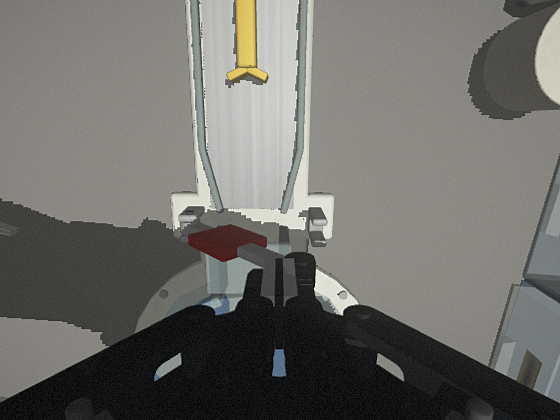

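View pics/s36.png

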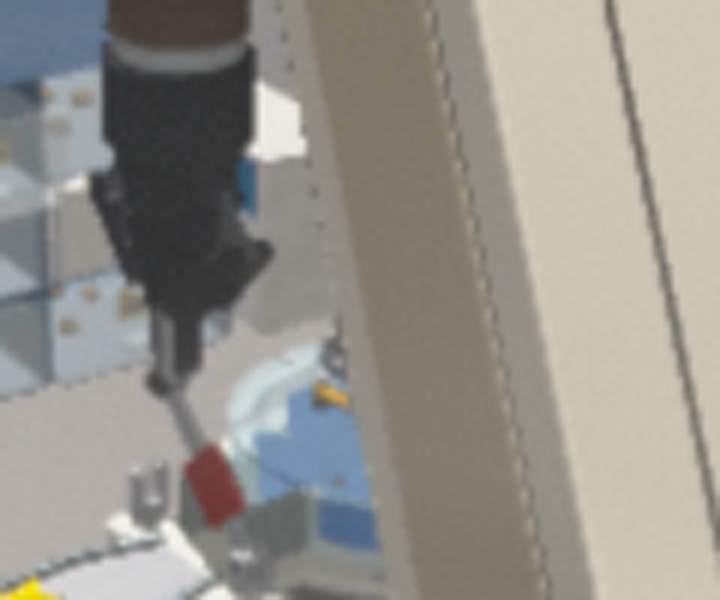

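```bash
python3 -m inch '[[0,-0.012,0,0,1],[0,-0.012,-0.045,0,1],[0,-0.012,-0.045,0,1],[0,0.008,-0.04,0,1],[0,0.01,-0.03,0,1],[0,0.01,-0.006,0,1],[0,0.02,0.008,0,1],[0,0.029,0.02,0,1],[0,0.035,0.029,0,1],[0,0.035,0.029,0,1]]'; python3 - <<'E'
from h import *
im,C=snap("wrist","w36");im,C=snap("scene","s37",(260,120,120,100),6)
E
```

```text
clock: 88.68
eef_pos: [0.6594, -0.1187, 0.0449]
tool_rot: [0.676, 0.737, 0.002, -0.003]
ft_force: [-0.1, -0.1, 0.3]
grip_width: -0.0
```

View pics/w36.png

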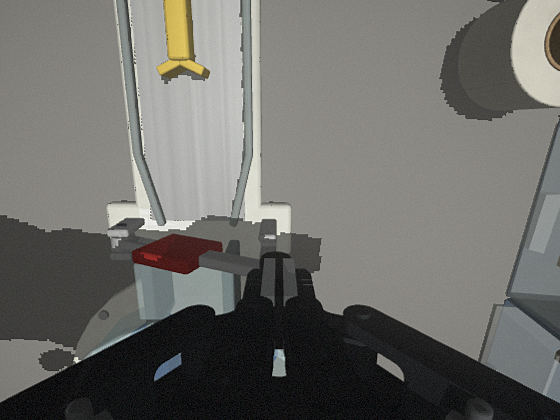

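View pics/s37.png

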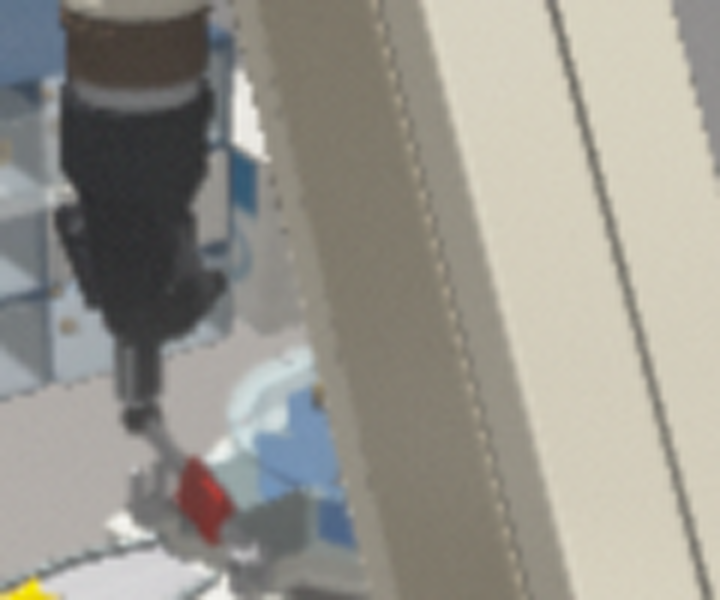

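```bash
python3 -m inch '[[0,0.005,0.008,0,1],[0,0.009,0.018,0,1],[0,0.012,0.028,0,1],[0,0.014,0.035,0,1],[0,0.014,0.041,0,1],[0,0.014,0.041,0,1]]'; python3 -m inch '[[0,0,0.003,0,1],[0,0,0.003,0,1]]'; python3 -m inch '[[0,0,0.002,0,1],[0,0,0.002,0,1]]'; python3 -m inch '[[0,0,0.002,0,1],[0,0,0.002,0,1]]'
```

```text
clock: 89.52
eef_pos: [0.6726, -0.1174, 0.0042]
tool_rot: [0.676, 0.737, 0.002, -0.003]
ft_force: [0.4, -0.8, -0.2]
grip_width: 0.0002
clock: 89.78
eef_pos: [0.6733, -0.1176, 0.0021]
tool_rot: [0.676, 0.737, 0.002, -0.002]
ft_force: [-1.3, -0.1, -0.8]
grip_width: 0.0003
clock: 90.02
eef_pos: [0.6737, -0.1176, 0.0016]
tool_rot: [0.676, 0.737, 0.002, -0.002]
ft_force: [-2.0, 0.1, 5.4]
grip_width: -0.0001
clock: 90.28
eef_pos: [0.6738, -0.1176, 0.0012]
tool_rot: [0.676, 0.737, 0.003, -0.002]
ft_force: [-4.7, 1.7, 11.6]
grip_width: -0.0003
```

```bash
python3 - <<'E'
from h import *
im,C=snap("scene","s38",(260,120,120,100),6)
E
python3 -m inch '[[0,0,-0.05,0,1],[0.0,0,-0.1,0,1],[0.1,0,-0.15,0,1],[0.1,0,-0.15,0,1],[0.1,0,-0.15,0,1]]'; python3 - <<'E'
from h import *
im,C=snap("wrist","w39");im,C=snap("scene","s39",(260,160,100,80),7);im,C=snap("top","t39",(290,150,130,90),6)
E
```

```text
clock: 90.95
eef_pos: [0.6665, -0.0153, 0.1521]
tool_rot: [0.675, 0.738, 0.004, -0.001]
ft_force: [0.9, -0.1, 0.2]
grip_width: 0.0003
```

View pics/w39.png

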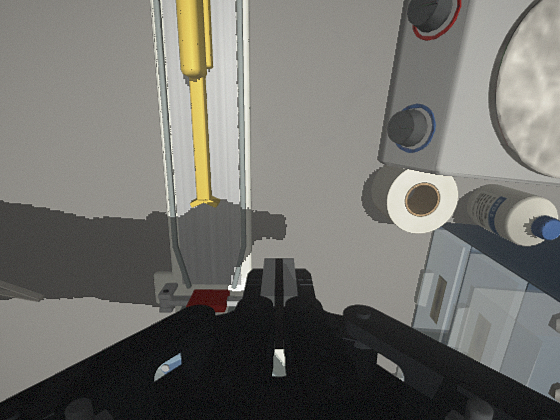

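View pics/s39.png

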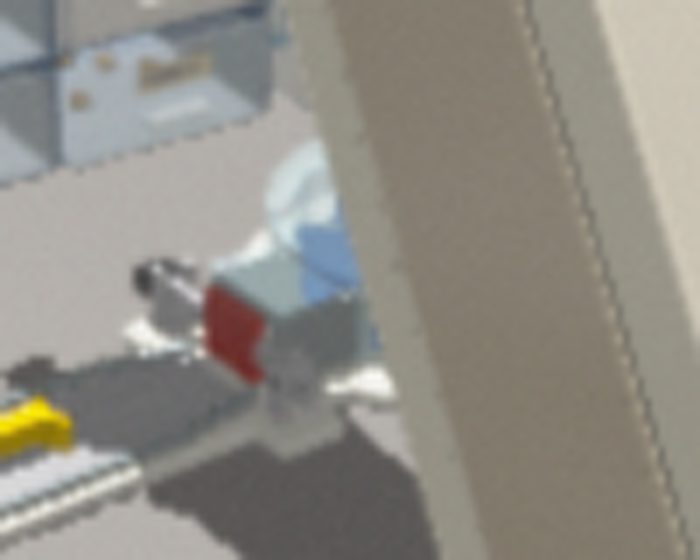

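View pics/t39.png

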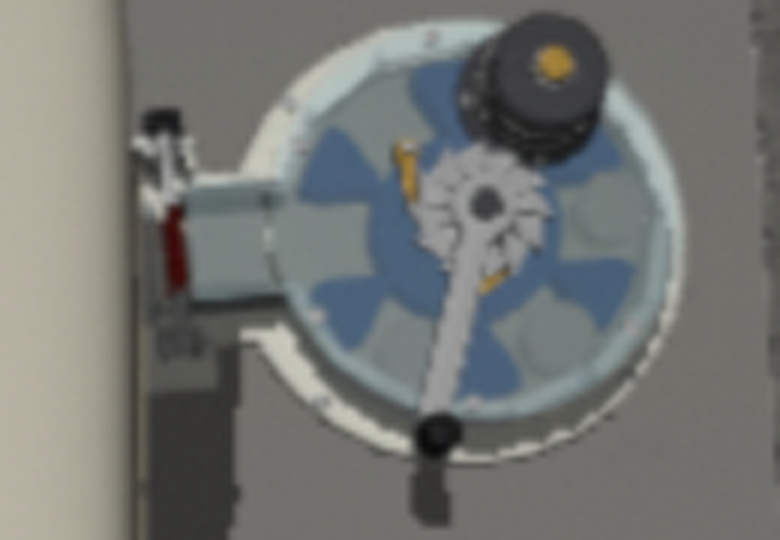

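```bash
python3 -m inch '[[-0.05,0,-0.02,0,1],[-0.1,0,-0.02,0,1],[-0.13,0,-0.02,0,1],[-0.13,0,-0.02,0,1],[-0.13,0,-0.02,0,1],[-0.13,0,-0.02,0,1]]'; python3 - <<'E'
from h import *
im,C=snap("wrist","w40")
for x,th in((0,0),(1,.06),(2,.12)):
    t=cw(-.042+.103*np.cos(th),.136,.03+.103*np.sin(th)); print(th,proj("wrist",t,C).round(1),proj("scene",t).round(1), proj("wrist",cw(-.042,.136,.03),C).round(1))
o=im[120:320,160:360]; cv2.imwrite("pics/w40z.png",cv2.resize(o,None,fx=3,fy=3,interpolation=cv2.INTER_CUBIC))
im,C=snap("scene","s40",(260,160,100,80),7)
E
```

```text
clock: 91.85
eef_pos: [0.6758, -0.1477, 0.1675]
tool_rot: [0.676, 0.737, 0.002, -0.003]
ft_force: [-0.3, 0.1, -0.0]
grip_width: -0.0
0 [271.5 167. ] [281.8 199.7] [162.7 166.8]
0.06 [271.1 167.8] [281.8 198.1] [162.7 166.8]
0.12 [270.4 168.7] [281.9 196.5] [162.7 166.8]
```

View pics/w40.png

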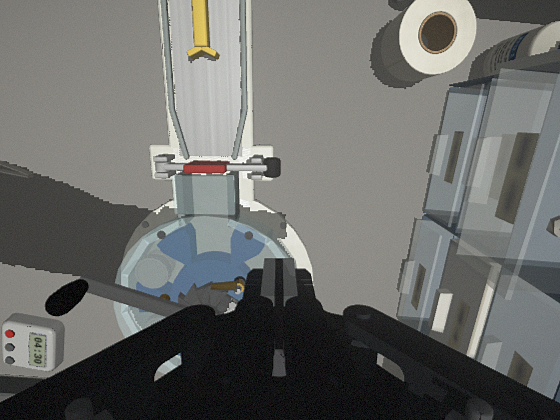

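View pics/w40z.png

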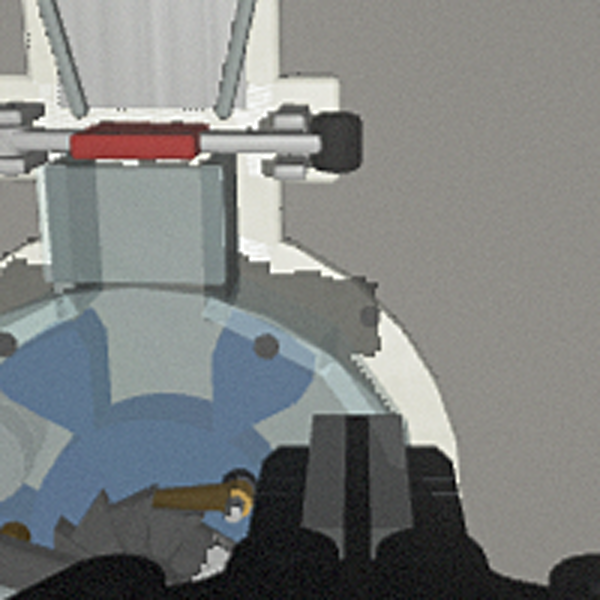

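View pics/s40.png

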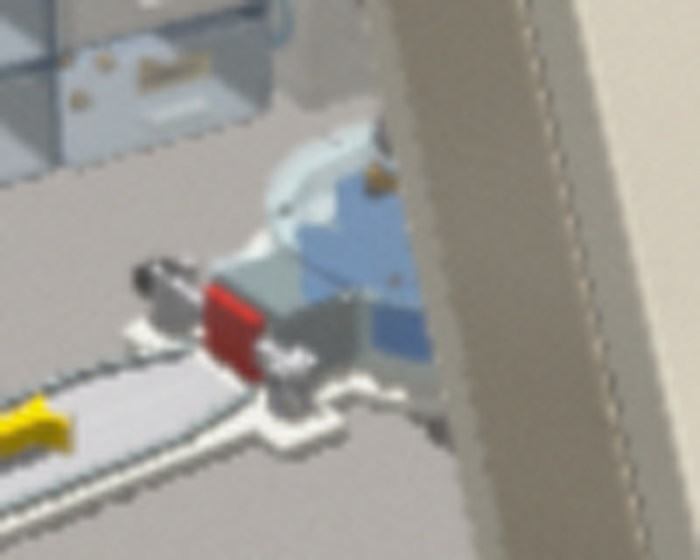

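```bash
python3 - <<'E'
from h import *
im,C=snap("scene","s41",(270,185,30,30),18)
g=im[190:208,272:292].max(2); print(g)
ys,xs=np.nonzero(g<75); print(xs.mean()+272,ys.mean()+190,len(xs))
print([ (d["score"],np.array(d["point"])*[560,420]) for d in bot.spot_point("scene","shutter_tip")])
E
```

```text
[[176 176 173 175 175 174 172 173 177 176 174 175 175 174 174 175 175 174
  175 174]
 [177 176 176 173 175 176 175 175 175 174 175 175 175 175 176 173 175 174
  176 175]
 [174 175 174 176 176 174 175 177 175 177 174 175 175 175 175 175 175 175
  174 175]
 [175 176 175 175 177 176 175 176 175 176 176 175 176 176 174 176 176 177
  173 176]
 [177 175 176 175 176 176 177 177 176 175 175 176 174 175 175 174 177 176
  176 175]
 [175 176 175 176 175 177 174 175 175 174 175 174 175 177 177 174 174 174
  175 177]
 [176 175 175 175 176 176 175 174 171 165 163 159 164 169 182 181 177 177
  179 182]
 [177 176 175 175 177 177 172 161 148 131 143 110 121 147 181 180 172 177
  191 200]
 [175 176 175 175 176 177 163 115  93 126 174 128 101 109 127 133 157 172
  182 191]
 [175 176 178 174 176 173 160  95  74  95 132 143 136 144 127 129 154 168
  149 140]
 [176 176 176 175 176 175 159 101  72  89 117 128 160 193 165 146 160 172
  153 130]
 [176 177 177 175 176 175 166 126  87  92 116 117 125 153 183 183 177 184
  200 178]
 [177 175 177 177 176 175 174 162 133 120 117 115 114 123 146 188 192 153
  170 192]
 [177 175 177 176 178 177 177 177 168 150 122 114 112 118 122 137 156 139
  132 153]
 [176 174 176 177 178 176 176 177 173 149 122 114 114 117 120 114 123 127
  123 125]
 [176 176 177 177 175 177 184 196 198 145 120 113 111 111 113 116 120 125
  119 117]
 [176 177 177 176 179 184 207 229 236 183 127 116 113 112 118 134 155 135
  122 121]
 [177 177 176 175 177 192 224 236 239 231 181 148 126 124 128 166 207 157
  123 121]]
280.0 199.5 2
[(0.67, array([280.672, 196.686]))]
```

View pics/s41.png

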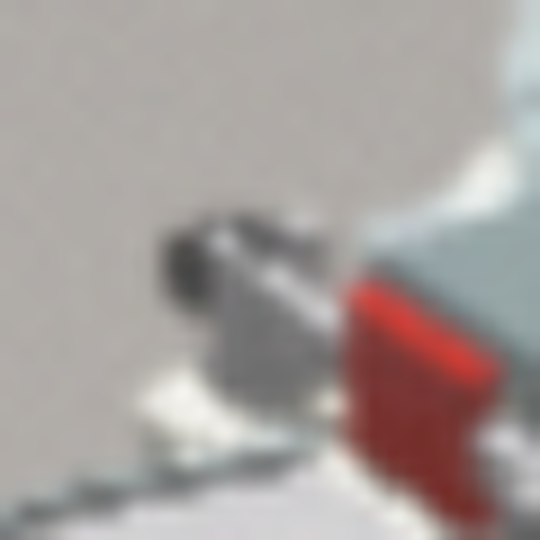

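```bash
python3 - <<'E'
from h import *
plan((*cw(.077,.1365,0)[:2],.012),YAW)
E
```

```text
shift [0.0272 0.0087 0.1562] yaw now 4.95 turn units 0.0008 tcp [ 0.6762 -0.1476  0.1681] clk 92.05
```

```bash
python3 -m inch '[[0.027,0.0087,0.02,0,1],[0.027,0.0087,0.07,0,1],[0.027,0.0087,0.12,0,1],[0.027,0.0087,0.15,0,1],[0.027,0.0087,0.156,0,1],[0.027,0.0087,0.156,0,1]]'; python3 -m inch '[[0,0,0.004,0,1],[0,0,0.008,0,1],[0,0,0.008,0,1]]'; python3 -m inch '[[0,0,0.002,0,1],[0,0,0.002,0,1]]'; python3 -m inch '[[0,0,0.002,0,1],[0,0,0.002,0,1]]'; python3 -m inch '[[0,0,0.002,0,1],[0,0,0.002,0,1]]'
```

```text
clock: 92.8
eef_pos: [0.6829, -0.1196, 0.0129]
tool_rot: [0.676, 0.737, 0.002, -0.002]
ft_force: [-0.3, 0.3, 0.3]
grip_width: 0.0002
clock: 93.18
eef_pos: [0.6824, -0.1198, 0.0044]
tool_rot: [0.676, 0.737, 0.002, -0.002]
ft_force: [0.2, -0.3, -0.1]
grip_width: -0.0003
clock: 93.42
eef_pos: [0.6822, -0.1198, 0.0019]
tool_rot: [0.676, 0.737, 0.002, -0.003]
ft_force: [-0.1, -0.2, 0.4]
grip_width: -0.0001
clock: 93.68
eef_pos: [0.6821, -0.1197, -0.0002]
tool_rot: [0.676, 0.737, 0.002, -0.003]
ft_force: [-0.0, -0.0, -0.2]
grip_width: 0.0001
clock: 93.92
eef_pos: [0.6821, -0.1197, -0.0022]
tool_rot: [0.676, 0.737, 0.002, -0.003]
ft_force: [0.4, 0.4, -0.0]
grip_width: 0.0002
```

```bash
python3 - <<'E'
from h import *
im,C=snap("wrist","w42",(200,180,160,150),4)
E
python3 -m inch '[[0,0,-0.02,0,1],[0,-0.006,-0.02,0,1],[0,-0.006,-0.02,0,1],[0,-0.006,-0.006,0,1],[0,-0.006,-0.002,0,1],[0,-0.006,-0.002,0,1]]';  python3 -m inch '[[0,0,0.002,0,1],[0,0,0.002,0,1]]'; python3 -m inch '[[0,0,0.002,0,1],[0,0,0.002,0,1]]'
```

```text
clock: 94.72
eef_pos: [0.6765, -0.1203, 0.0007]
tool_rot: [0.676, 0.737, 0.002, -0.002]
ft_force: [-1.8, 0.5, 8.1]
grip_width: -0.0003
clock: 94.98
eef_pos: [0.678, -0.1204, -0.0004]
tool_rot: [0.676, 0.737, 0.003, -0.001]
ft_force: [0.4, 0.0, 8.6]
grip_width: -0.0
clock: 95.22
eef_pos: [0.6794, -0.1204, -0.0017]
tool_rot: [0.676, 0.737, 0.004, 0.0]
ft_force: [1.1, 0.2, 8.9]
grip_width: -0.0001
```

View pics/w42.png

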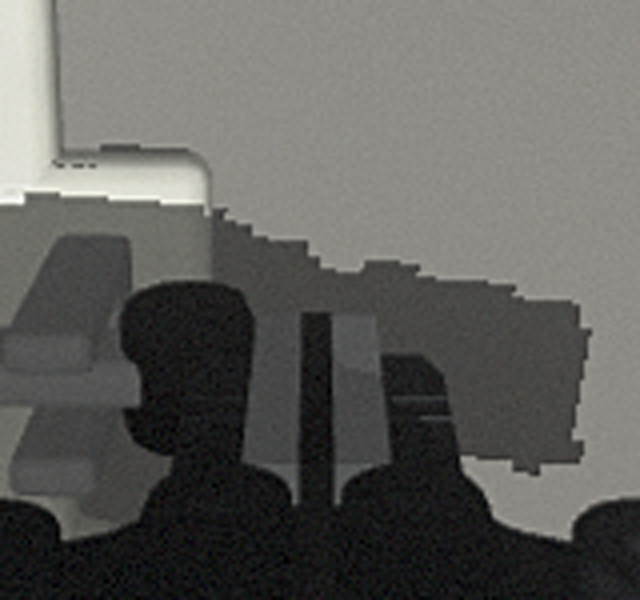

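```bash
python3 -m inch '[[0,0,-0.025,0,1],[0,0,-0.025,0,1],[0,0,-0.025,0,1]]'; python3 - <<'E'
from h import *
plan((*cw(.065,.1365,0)[:2],.005),YAW)
E
```

```text
clock: 95.6
eef_pos: [0.6754, -0.1202, 0.0194]
tool_rot: [0.676, 0.737, 0.002, -0.003]
ft_force: [0.4, 0.6, 0.8]
grip_width: -0.0003
shift [ 0.0008 -0.0049  0.0144] yaw now 4.88 turn units 0.0002 tcp [ 0.6754 -0.1202  0.0194] clk 95.6
```

```bash
python3 -m inch '[[0,-0.005,0,0,1],[0,-0.005,0.01,0,1],[0,-0.005,0.015,0,1],[0,-0.005,0.015,0,1]]';  python3 -m inch '[[0,0,0.003,0,1],[0,0,0.003,0,1]]'; python3 -m inch '[[0,0,0.003,0,1],[0,0,0.003,0,1]]'; python3 -m inch '[[0,0,0.003,0,1],[0,0,0.003,0,1]]'
```

```text
clock: 96.1
eef_pos: [0.6705, -0.1206, 0.0048]
tool_rot: [0.676, 0.737, 0.002, -0.003]
ft_force: [0.1, 0.6, -0.4]
grip_width: 0.0001
clock: 96.35
eef_pos: [0.6714, -0.1207, 0.003]
tool_rot: [0.676, 0.737, 0.002, -0.002]
ft_force: [-0.7, 0.1, -0.1]
grip_width: -0.0002
clock: 96.6
eef_pos: [0.672, -0.1208, 0.0017]
tool_rot: [0.676, 0.737, 0.003, -0.002]
ft_force: [-2.7, -0.2, 5.5]
grip_width: -0.0001
clock: 96.85
eef_pos: [0.6721, -0.1208, 0.0013]
tool_rot: [0.676, 0.737, 0.003, -0.001]
ft_force: [-7.1, 1.1, 15.7]
grip_width: 0.0003
```

```bash
python3 -m inch '[[0,0,-0.05,0,1],[0,0,-0.11,0,1],[0.08,-0.05,-0.17,0,1],[0.14,-0.12,-0.17,0,1],[0.2,-0.2,-0.17,0,1],[0.25,-0.25,-0.17,0,1],[0.25,-0.25,-0.17,0,1],[0.25,-0.25,-0.17,0,1]]'; python3 - <<'E'
from h import *
im,C=snap("scene","s43",(250,130,130,100),6);im,C=snap("top","t43",(140,140,280,170),2.8)
E
```

```text
clock: 97.85
eef_pos: [0.3994, 0.1071, 0.1692]
tool_rot: [0.676, 0.737, 0.003, -0.002]
ft_force: [-0.1, -0.2, -0.5]
grip_width: 0.0
```

View pics/s43.png

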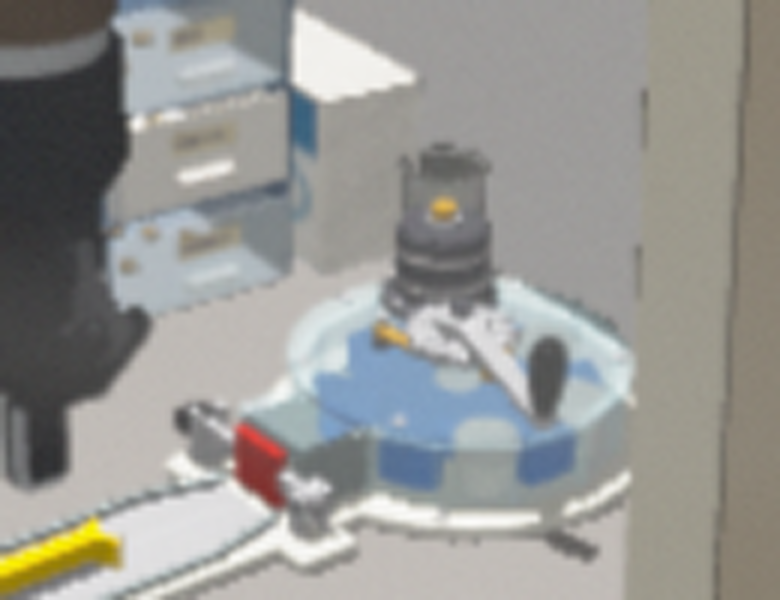

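View pics/t43.png

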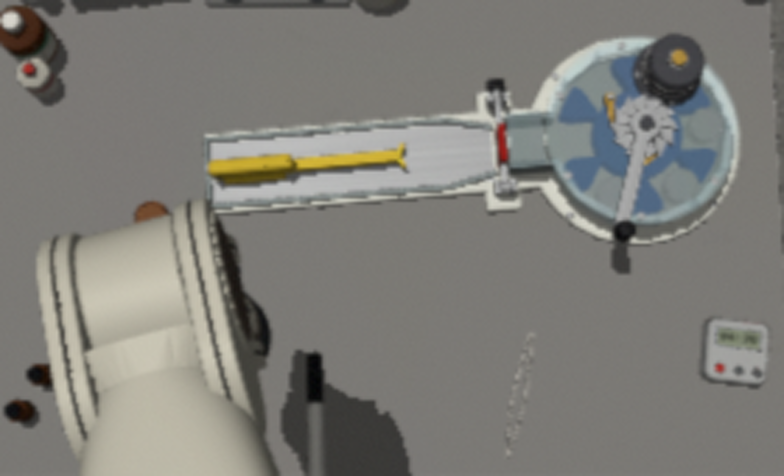

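```bash
python3 -c "
from workcell import bot
print(bot.job_done())"
```

```text
the job is handed in; nothing more can be done
None
```

I loaded the blank and then all three white-lidded samples, pushing each home with the yellow stick and giving two full lever swings after each. After the eight swings I closed the red shutter and handed the job in at about 98 s. The stick was left in the tray, clear of the tunnel.

**Last checks**
- The pictures show all three samples in their pockets and an empty pocket at the port.
- The shutter bar lies in the catch. Pressing on its grip met the same hard stop twice, at 12 N and 16 N. The scene picture put it at roughly 0.02 rad, but the grip is partly hidden there. A separate network reading of the tip sat about 3 pixels higher, which would be around 0.1 rad, so the two disagreed. I trusted the hard stop.
- The timer and tweezers look unmoved in the last picture, and the amber vials show no change in what is visible past the arm.

**Not confirmed or off**
- The head hides the blank, so its place under the head is inferred from the eight swings and from last seeing it one pocket short of there.
- The real fingertips sit about 37–41 mm behind the reported TCP. My first two grasps of the stick therefore closed on nothing, and I corrected for the offset afterwards.
- On the third pot the last joint reached its limit, so I turned the wrist to another angle to pick it.

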